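# Clip both ends of a glass pot shut on the press bar

### The arm

A 6-joint arm with a two-finger parallel gripper is mounted at the origin on the work surface. World frame = base frame: x ahead of the robot, y to its left, z up, the work surface at z = 0. Lengths are in m, angles in degrees, forces in N, time in s.
With the tool pointing down it reaches from about 0.375 to 0.9 m from the base axis. Payload 3.1 kg.
Tool frame: the origin (TCP) lies on the centre line of the jaws, within the pads' length; the fingertips stand 8 mm ahead of it and the grasp point (between the pads) lies 11 mm behind it; y points along the fingers, x is the direction in which the jaws open and shut, and the axes are right-handed (so a half turn about y gives the same grasp; the last joint's range is limited). The gripper opens to 87 mm and grips with 3 to 60 N. Pads are 19 mm wide; open, the fingers measure 117 mm over their backs; the gripper's body (75 mm by 190 mm) begins 51 mm behind the grasp point.
Start: joints at [-79.612, 30.224, 82.088, -0, 67.689, -10.227], TCP at [0.22, -0.585, 0.231] pointing down, gripper open.
Joint ranges: [-176.69, 176.69], [-43.24, 126.21], [12.49, 139.97], [-82, 262], [0, 151.66], [-163.58, 163.58]. Speed limits (degrees/s): [159.86, 159.86, 180, 180, 180, 180].

### API

Orientations are given as a 3x3 rotation matrix whose columns are the frame's x, y, z axes.
In Python, from rig import read_state, imaging, job, spotter gives the robot as it stands.
- The arm moves only by the tool apply_moves, never from a script. Its argument "steps" is a list of rows, each an object of numbers: "x", "y", "z": the shift along the world's x, y, z in mm; "spin": the turn about the world's z in rad. In form: [{"x": .., "y": .., "z": .., "spin": ..}, ...]. A call has 1 to 12 rows; each row shifts and turns the pose as measured when the row begins; what a row does not reach is not made up. A row lasts 1/10 s, in which the tool goes at most 50 mm and 8.59 degrees, less where a joint would pass 70% of its speed; a pose out of reach is approached as far as the arm can. A call is refused whole if a number of a shift passes 50 or a number of a turn 0.15, either way. A call with a gripper value outside its range is refused whole. "grip" is the finger opening in mm, from 0 to 87, set as the call begins (left out, the last holds). The fingers move at their own pace and stop on an object; the grip force is fixed at half the most. Time passes only in rows, so rows that do not move let the fingers close. It gives the time, the measured TCP pose, the force and the opening at its end, in the units of the state.
- read_state(): the state, without advancing time (a new reading comes with each control period).
- imaging.capture(name): name is "scene" or "top" or "wrist"; returns the picture (384x512x3 uint8, red, green, blue); there is no depth.
- imaging.camera_params(name): a dict with "fov_y" (degrees; the focal length in pixels is half the picture's height over the tangent of half this angle, whatever the lens; pixels are square), "cx", "cy" (the principal point, pixels), "dist" ([k1, k2, p1, p2, k3] as OpenCV has them; the pictures are not rectified), "R" (3x3) and "t" (3): a world point X has camera coordinates R X + t. Camera axes: x right, y down, z forward; pixel columns grow to the right and rows downward; lengths in m; the calibration is good to about 2 mm. A picture is of the moment at which its call begins: read the wrist's pose just before it. camera_params takes no time and is no camera call; for the wrist camera it gives the pose at the moment of the call.
- job.hand_in(): hands the job in, once; it reports no verdict.
Trained networks look in the newest picture that a camera, given by its name, has taken for a name from the list of things; names that differ only in an ending like _2 or _b are one class to them, and where a whole thing is asked for, a point or a joint stands for the part that bears it (a point fixed in the world has none). Each returns a list of dicts, best first, with "score" (0 to 1); they miss things now and then, are a little off and sometimes report something else, mostly with a low value. They report only what shows in the picture. A call takes as long as a camera call. They do not tell look-alikes from the thing itself.
- spotter.cut_out(name, camera): "mask" (384x512 bool, what is visible of it) and "rect" ([left, top, width, height] in pixels, round what is visible of it).
The state is a dict: "time_s": time; "joint_positions": joint angles; "qvel": joint speeds; "tau": joint torques, N m; "position": TCP position; "tcp_rot": TCP orientation; "force": force on the tool from outside, world axes, zero at the start; "moment": the same for the moment, N m; "opening": opening from 0.0 (shut) to 1.0 (fully open).
Only numpy, scipy, OpenCV 4.12 (cv2) and the standard library are available. Lean on these libraries where they do the work, as an engineer would, in place of code of your own. Each camera call takes 0.05 s, during which the arm holds its last target.

### The job

Close the two end clasps of the frosted glass pot by holding the pot and pushing each clasp against the steel bar of the peg-board strip, never with the fingers: the lime clasp first, then turn the pot end for end and do the grey one. Press each until it is fully home and hold it there for a moment with a firm push of about 10 N; the pot is glass, so keep well below 25 N. Then lower the pot upright onto the middle of the cork mat, setting it down before you let go, and leave the marker holder, the tape dispenser and the mug where they are.

Things in the scene. Friction and masses are not known exactly. Their poses are not given: they have to be found in the camera images.
- pot: Frosted glass food pot, 92 x 64 mm, 56 mm tall, with a shut white lid 98 x 64 x 12 mm on it (top at 70 mm). Mass about 0.3 kg, loose. Origin: centre of its underside; z up; x along its length towards the lime clasp (grey clasp at the -x end). Grip its two flat long sides (64 mm apart) from above, about 45 mm above the underside.
- clasp_lime: Lime clasp on the pot's +x end: flap 44 mm wide, 5 thick, hanging 32 mm from its hinge (origin, at pot x = 51.5, z = 62 mm); own x outward. Starts 0.45 to 0.85 rad open, tip swung outward. Shut: own z parallel to the pot's z, outer face 54 mm from the pot's centre. Friction 0.04 N m holds it where left; a bar 8 to 18 mm below the hinge moves it with 2 to 5 N, then it stops hard at home.
- clasp_grey: Dark grey clasp, otherwise the same, on the pot's -x end: hinge axis (its origin) at pot x = -51.5 mm, z = 62 mm; own x points outward (pot -x).
- strip: Plywood peg-board strip 240 mm wide, 150 tall, 12 thick, fixed upright. Origin: centre of its foot; z up, y along it, x the pressing direction (front into board). On its front (-x) a level 12 mm steel bar, 200 mm along y, axis 90 mm up, on side rods at y = +-95 mm. The bar's axis stands 41 to 66 mm from this origin, unreported and different each time: feel for it. It stays put under 60 N.
- bar_line (a point): Point on the strip's front face (6 mm in front of the origin), midway along it, at the height of the bar's axis (90 mm above the counter). The bar itself stands 35 to 60 mm in front of this point.
- mat: Cork mat, 170 x 130 x 6 mm (x, y, z), fixed to the counter. Origin: centre of its underside, at counter height.
- marker_holder: Aluminium marker holder with three markers, 50 x 90 mm, 111 mm tall; bystander. Origin: centre of its underside.
- tape_dispenser: Translucent tape dispenser, 50 x 120 mm, 68 mm tall; bystander. Origin: centre of its underside.
- mug: Blue mug, 76 mm across, 88 mm tall, handle at its +y side; bystander. Origin: centre of its underside.
There are look-alikes about, which are no part of the job. There is more than one size of the mat; the one meant has the size given above.

How it is judged (in metres and radians):
On the way, in this order (a step that is already met when the one before it is completed fails the run):
1. The lime clasp is fully shut (within 0.08 rad) and pressed on the bar with more than 5 N, while the grey one is still open (angle between the z axis of clasp_lime and the z axis of pot, either way round below 0.08 rad and contact force between clasp_lime and strip above 5 N and not (angle between the z axis of clasp_grey and the z axis of pot, either way round below 0.08 rad)), for 0.1 s.
2. The pot is turned: the grey clasp is fully shut (within 0.08 rad) and pressed on the bar with more than 5 N, the lime one still shut (angle between the z axis of each of clasp_grey, clasp_lime and the z axis of pot, either way round below 0.08 rad and contact force between clasp_grey and strip above 5 N), for 0.1 s.
3. The pot stands on the mat while still held between the fingers (x of pot in the frame of mat between -0.035 and 0.035 m and y of pot in the frame of mat between -0.035 and 0.035 m and z of pot in the frame of mat between 0.003 and 0.01 m and angle between pot's own z axis and vertical below 0.06 rad and contact force between pot and the fingers above 0.5 N and contact force between pot and mat above 0.2 N), for 0.05 s.
At the end, for the whole second after the job is handed in: The pot stands upright and at rest on the cork mat, its centre within 35 mm of the mat's centre along both the mat's x and y, with both clasps shut (within 0.08 rad), released (x of pot in the frame of mat between -0.035 and 0.035 m and y of pot in the frame of mat between -0.035 and 0.035 m and z of pot in the frame of mat between 0.003 and 0.01 m and angle between pot's own z axis and vertical below 0.06 rad and angle between the z axis of each of clasp_lime, clasp_grey and the z axis of pot, either way round below 0.08 rad and linear speed of pot below 0.02 m/s and angular speed of pot below 0.1 rad/s); the robot touches nothing.
It fails at once if The pot or a clasp is pushed against the strip or its bar with more than 25 N (contact force between pot and strip above 25 N).
It fails at once if The fingers push on a clasp (more than 1.5 N) (contact force between any of clasp_lime, clasp_grey and the fingers above 1.5 N).
It fails at once if The aluminium marker holder is moved more than 20 mm or tipped (distance of marker_holder from where it was at the start of the episode above 0.02 m or angle between marker_holder's own z axis and vertical above 0.3 rad).
It fails at once if The tape dispenser is moved more than 20 mm or tipped (distance of tape_dispenser from where it was at the start of the episode above 0.02 m or angle between tape_dispenser's own z axis and vertical above 0.3 rad).
It fails at once if The mug is moved more than 20 mm or tipped (distance of mug from where it was at the start of the episode above 0.02 m or angle between mug's own z axis and vertical above 0.3 rad).
It also fails if it takes over 72 s, if anything falls off the work surface, if the arm or the gripper's body presses on something with over 40 N, if the wrist force passes 120 N, or if a joint passes its speed limit or range.

## Working session

There is one attempt and no reset: what is moved stays moved. The work goes in short steps, Python scripts to look and compute and a tool call to move; the robot and the scene stay as the last step left them, time stands still between calls to the robot, and variables do not carry over. Pictures are saved under pics/ and viewed, and the job is handed in when it is done.

Besides the shell and the picture viewer there is one more tool, called after "Request:" as a command line: name --argument value ..., lists and objects as JSON in quotes. apply_moves: Moves the arm, as the interface text tells. Its arguments: {"type":"object","properties":{"steps":{"type":"array"},"grip":{"type":"number"}},"required":["steps"]}

```bash
mkdir -p pics; ls; python3 - <<'E'
from rig import read_state, imaging, job, spotter
import cv2,numpy as np
s=read_state(); print(s)
for c in ("scene","top","wrist"):
    im=imaging.capture(c); cv2.imwrite(f"pics/{c}0.png",im[:,:,::-1])
    p=imaging.camera_params(c); print(c,p)
E
```

```text
pics
{'time_s': 0.0, 'joint_positions': array([-7.96097564e+01,  3.02812864e+01,  8.21569001e+01, -8.97851442e-04,
        6.76887202e+01, -1.02265794e+01]), 'qvel': array([-0.00241927,  0.02045895, -0.06637334,  0.05266037, -0.06573738,
       -0.02621331]), 'tau': array([-1.55799266e-04, -4.40039563e+01, -1.76589775e+01,  6.32778229e-02,
        5.82661398e-02, -1.69310256e-04]), 'position': array([ 0.21997144, -0.58424029,  0.22954388]), 'tcp_rot': array([[ 3.52121607e-01, -4.13727505e-04,  9.35954167e-01],
       [-9.35951714e-01,  2.17600431e-03,  3.52121646e-01],
       [-2.18232271e-03, -9.99997547e-01,  3.78989167e-04]]), 'force': array([-0.28382731,  0.57108402, -1.02308737]), 'moment': array([-0.06589708,  0.02997248,  0.01603442]), 'opening': 1.0009703728523827}
scene {'fov_y': 53.644742370106364, 'cx': 259.00454355247047, 'cy': 194.79062141349954, 'dist': array([0.03551011, 0.        , 0.        , 0.        , 0.        ]), 'R': array([[ 0.77962294,  0.62621153,  0.00686949],
       [ 0.40850961, -0.50021231, -0.76348383],
       [-0.47466617,  0.59803576, -0.64579041]]), 't': array([-0.34928933, -0.18502647,  1.59105426])}
top {'fov_y': 42.94176903626856, 'cx': 254.37727914734236, 'cy': 193.74560008150456, 'dist': array([-0.0615571,  0.       ,  0.       ,  0.       ,  0.       ]), 'R': array([[-0.02115958, -0.99971998,  0.01059371],
       [-0.99321627,  0.01980773, -0.11458226],
       [ 0.11434034, -0.01294636, -0.99335728]]), 't': array([-0.09253774,  0.52541345,  1.60202536])}
wrist {'fov_y': 68.96395850034011, 'cx': 251.8910822045291, 'cy': 189.42879435561113, 'dist': array([-0.00427923,  0.        ,  0.        ,  0.        ,  0.        ]), 'R': array([[ 3.51676159e-01, -9.36121225e-01, -9.65038896e-04],
       [-9.08594903e-01, -3.41583035e-01,  2.40367079e-01],
       [-2.25342366e-01, -8.36545417e-02, -9.70681583e-01]]), 't': array([-0.62571985, -0.02943923,  0.38955489])}
```

View pics/scene0.png

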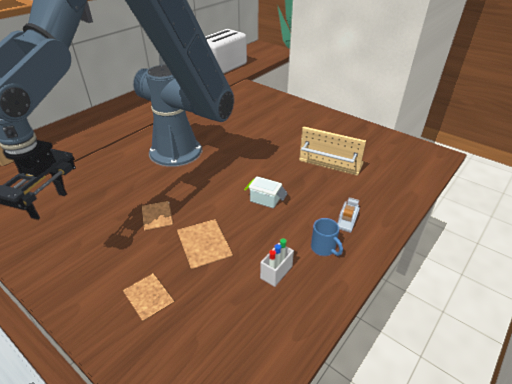

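View pics/top0.png

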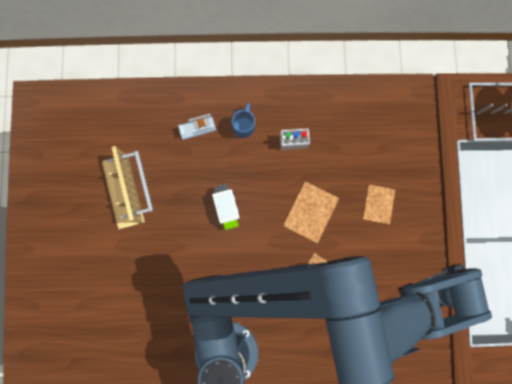

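View pics/wrist0.png

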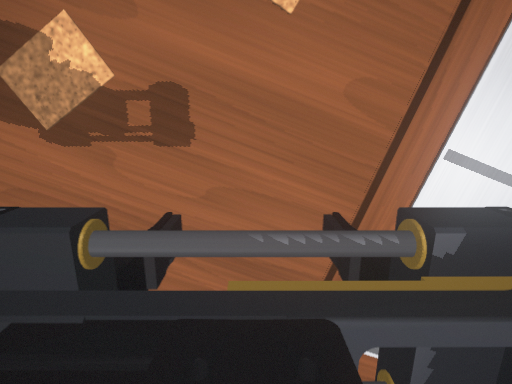

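The scene view shows the pot at (265,190), the strip at (332,152), the large mat at (205,243), the small mats at (157,215) and (148,296), the mug at (326,237), the tape at (348,213) and the marker holder at (277,262). In the top view the pot is at (226,207), the strip at (125,187) and the big mat at (312,211).

```bash
cat > h.py <<'E'
import numpy as np, cv2
from rig import read_state, imaging, job, spotter
def K(p):
    f=192/np.tan(np.radians(p['fov_y'])/2)
    return np.array([[f,0,p['cx']],[0,f,p['cy']],[0,0,1.]])
def w(p,px,z):
    px=np.atleast_2d(np.array(px,float))
    u=cv2.undistortPoints(px[:,None],K(p),p['dist'])[:,0]
    d=np.c_[u,np.ones(len(u))]@p['R']; c=-p['R'].T@p['t']
    s=(z-c[2])/d[:,2]
    return c+s[:,None]*d
def proj(p,X):
    X=np.atleast_2d(np.array(X,float))
    return cv2.projectPoints(X,cv2.Rodrigues(p['R'])[0],p['t'],K(p),p['dist'])[0][:,0]
E
python3 - <<'E'
from h import *
import pickle
out={}
for c in ("top","scene"):
    im=imaging.capture(c)
    p=imaging.camera_params(c)
    for n in ("pot","clasp_lime","clasp_grey","strip","mat","marker_holder","tape_dispenser","mug"):
        r=spotter.cut_out(n,c)
        for q in r[:4]:
            m=q['mask']; 
            print(c,n,round(q['score'],2),[int(v) for v in q['rect']],m.sum(), end=' ')
            if m.sum()>20:
                cs,_=cv2.findContours(m.astype(np.uint8),0,2); b=max(cs,key=len)
                rr=cv2.minAreaRect(b); box=cv2.boxPoints(rr)
                print(np.round(rr[0],1),np.round(rr[1],1), 'z0 box',np.round(w(p,box,0)[:,:2],3).tolist())
            else: print()
        out[c,n]=r
pickle.dump(out,open('out.pkl','wb'))
print(read_state()['time_s'])
im=cv2.imread('pics/top0.png')
cv2.imwrite('pics/t_crop.png',cv2.resize(im[130:260,90:350],None,fx=3,fy=3,interpolation=cv2.INTER_CUBIC))
im=cv2.imread('pics/scene0.png')
cv2.imwrite('pics/s_crop.png',cv2.resize(im[110:290,150:390],None,fx=3.2,fy=3.2,interpolation=cv2.INTER_CUBIC))
E
```

```text
top pot 0.92 [214, 184, 23, 44] 768 [226.2 206.4] [43.2 20.5] z0 box [[0.549, 0.045], [0.566, -0.023], [0.423, -0.059], [0.406, 0.008]]
top clasp_lime 0.68 [215, 187, 25, 42] 744 [226.1 206.2] [42.7 20.4] z0 box [[0.547, 0.047], [0.566, -0.02], [0.426, -0.06], [0.407, 0.007]]
top clasp_grey 0.64 [101, 146, 50, 82] 2224 [126.7 185.7] [79.3 37.7] z0 box [[0.684, 0.43], [0.713, 0.303], [0.445, 0.237], [0.417, 0.361]]
top clasp_grey 0.57 [215, 182, 12, 9] 71 [221.1 188.2] [ 6.  12.6] z0 box [[0.552, 0.033], [0.565, -0.008], [0.545, -0.014], [0.532, 0.027]]
top strip 0.76 [101, 147, 48, 81] 2260 [126.5 184.5] [81.3 37.9] z0 box [[0.69, 0.434], [0.721, 0.307], [0.448, 0.234], [0.417, 0.359]]
top mat 0.97 [364, 183, 28, 40] 872 [378.8 204.1] [26.  34.2] z0 box [[0.432, -0.474], [0.548, -0.496], [0.534, -0.585], [0.418, -0.562]]
top mat 0.89 [286, 182, 53, 61] 1965 [310.5 211. ] [40.2 50.5] z0 box [[0.42, -0.192], [0.573, -0.274], [0.509, -0.395], [0.357, -0.312]]
top mat 0.66 [310, 253, 14, 8] 110 [317. 258.] [ 8.8 17.3] z0 box [[0.316, -0.279], [0.323, -0.337], [0.294, -0.341], [0.287, -0.
[... 1011 characters left out ...]
22, 274, 55, 47] 1322 [148.5 295.7] [37.1 38.3] z0 box [[0.413, -0.561], [0.426, -0.46], [0.552, -0.495], [0.534, -0.588]]
scene mat 0.56 [142, 202, 32, 29] 672 [155.8 214.7] [24.1 29.2] z0 box [[0.164, -0.312], [0.217, -0.23], [0.321, -0.299], [0.269, -0.375]]
scene marker_holder 0.82 [260, 238, 33, 47] 961 [278.  261.8] [26.1 44.2] z0 box [[0.653, -0.279], [0.637, -0.117], [0.726, -0.135], [0.734, -0.289]]
scene tape_dispenser 0.89 [340, 201, 18, 30] 464 [348.7 214.1] [16.5 32.7] z0 box [[0.754, 0.028], [0.694, 0.187], [0.749, 0.204], [0.803, 0.045]]
scene mug 0.7 [309, 216, 30, 43] 920 [325.7 236.4] [37.4 30.6] z0 box [[0.659, 0.005], [0.733, 0.081], [0.823, -0.059], [0.756, -0.126]]
1.05
```

View pics/t_crop.png

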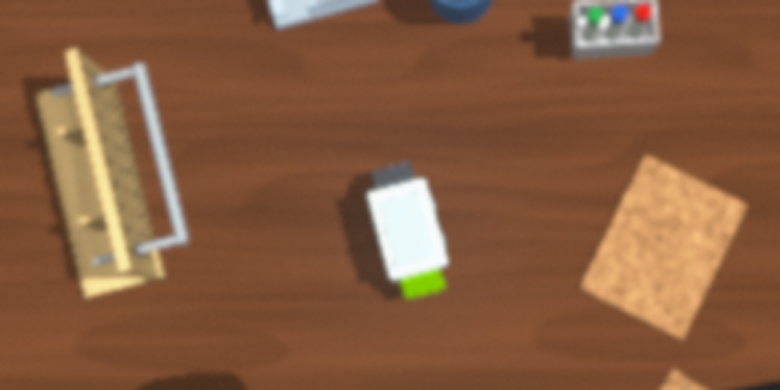

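View pics/s_crop.png

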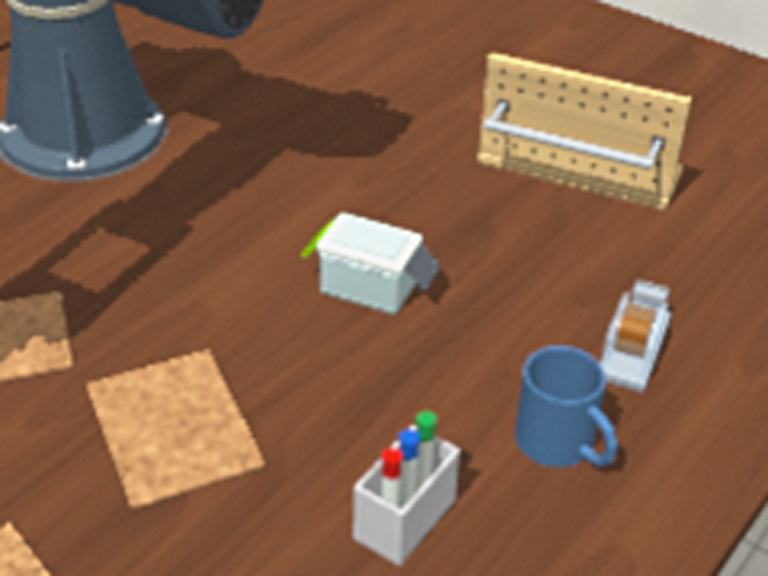

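```bash
python3 - <<'E'
from h import *
p=imaging.camera_params('top')
f=lambda l:np.array(l)/3.+np.array([90,130])-0.33
def show(n,l,z):
    X=w(p,f(l),z)[:,:2]; print(n,np.round(X,4).tolist()); return X
a=show('lid',[(368,197),(425,180),(447,262),(391,280)],.07)
print('c',a.mean(0), 'L',np.linalg.norm(a[3]-a[0]),np.linalg.norm(a[2]-a[1]),'W',np.linalg.norm(a[1]-a[0]),np.linalg.norm(a[3]-a[2]))
d=(a[3]+a[2]-a[0]-a[1]); print('yaw lime',np.degrees(np.arctan2(d[1],d[0])))
b=show('topfront',[(78,48),(131,266)],.15)
d=b[0]-b[1];print(np.linalg.norm(d),np.degrees(np.arctan2(d[1],d[0])))
b=show('topback',[(66,52),(117,271)],.15)
d=b[0]-b[1];print(np.linalg.norm(d),np.degrees(np.arctan2(d[1],d[0])))
b=show('bar',[(140,64),(182,243)],.096)
d=b[0]-b[1];print(np.linalg.norm(d),np.degrees(np.arctan2(d[1],d[0])))
m=show('mat',[(647,153),(748,206),(684,340),(580,287)],.006)
print(m.mean(0),np.linalg.norm(m-np.roll(m,1,0),axis=1)); 
p=imaging.camera_params('scene')
f=lambda l:np.array(l)/3.2+np.array([150,110])-0.3
b=show('sc top front',[(488,55),(690,97)],.15)
d=b[0]-b[1];print(np.linalg.norm(d),np.degrees(np.arctan2(d[1],d[0])))
b=show('sc bar',[(487,121),(657,160)],.09)
d=b[0]-b[1];print(np.linalg.norm(d),np.degrees(np.arctan2(d[1],d[0])))
a=show('sc lid',[(317,249),(341,213),(426,234),(404,268)],.07);print(a.mean(0))
m=show('sc mat',[(87,382),(210,350),(264,464),(133,505)],.006)
print(m.mean(0),np.linalg.norm(m-np.roll(m,1,0),axis=1)); 
E
```

```text
lid [[0.5164, 0.0344], [0.5338, -0.0279], [0.4439, -0.0502], [0.4257, 0.0106]]
c [ 0.47994208 -0.00827895] L 0.09377641992697225 0.09258544599856024 W 0.06461694374818615 0.06349626613844228
yaw lime -165.6587396113705
topfront [[0.6704, 0.3309], [0.4408, 0.2732]]
0.2367680714898209 14.09482642568753
topback [[0.6664, 0.3434], [0.4359, 0.2876]]
0.2371877812479193 13.611134721176557
bar [[0.6632, 0.2779], [0.468, 0.2315]]
0.20064717202138682 13.372845728127084
mat [[0.5677, -0.2785], [0.5048, -0.3914], [0.3551, -0.3132], [0.417, -0.1979]]
[ 0.46114584 -0.2952372 ] [0.17080785 0.1292652  0.16887795 0.13081879]
sc top front [[0.4366, 0.2759], [0.6663, 0.3427]]
0.23925245130880593 -163.78840121600155
sc bar [[0.4679, 0.2359], [0.6636, 0.2912]]
0.20341934096452435 -164.2096060047435
sc lid [[0.4502, -0.0594], [0.4303, 0.0058], [0.5252, 0.0351], [0.5411, -0.0259]]
[ 0.48668555 -0.01106188]
sc mat [[0.356, -0.3104], [0.42, -0.1982], [0.5674, -0.2784], [0.5072, -0.39]]
[ 0.46265912 -0.29424963] [0.17085786 0.12911846 0.16781922 0.12689121]
```

Request:
apply_moves --steps '[{"x": 20,"y": 44,"z": 3,"spin": 0.14},{"x": 20,"y": 44,"z": 3,"spin": 0.14},{"x": 20,"y": 44,"z": 3,"spin": 0.14},{"x": 20,"y": 44,"z": 3,"spin": 0.14},{"x": 20,"y": 44,"z": 3,"spin": 0.14},{"x": 20,"y": 44,"z": 3,"spin": 0.14},{"x": 20,"y": 44,"z": 3,"spin": 0.14},{"x": 20,"y": 44,"z": 3,"spin": 0.14},{"x": 20,"y": 44,"z": 3,"spin": 0.14},{"x": 20,"y": 44,"z": 3,"spin": 0.14},{"x": 20,"y": 44,"z": 3,"spin": 0.14},{"x": 10,"y": 22,"z": 0,"spin": 0.14}]' --grip 87

```text
time_s: 2.25
position: [0.4534, -0.0674, 0.2666]
tcp_rot: [[0.864, 0.015, -0.503], [0.503, 0.001, 0.864], [0.014, -1.0, -0.007]]
force: [-0.0, -0.4, 0.1]
opening: 1.002
```

Request:
apply_moves --steps '[{"x": 3,"y": 5,"z": 0,"spin": 0.143},{"x": 3,"y": 5,"z": 0,"spin": 0.143},{"x": 3,"y": 5,"z": 0,"spin": 0.143},{"x": 3,"y": 5,"z": 0,"spin": 0.143},{"x": 3,"y": 5,"z": 0,"spin": 0.143},{"x": 3,"y": 5,"z": 0,"spin": 0.143},{"x": 3,"y": 5,"z": 0,"spin": 0.143},{"x": 3,"y": 5,"z": 0,"spin": 0.143},{"x": 3,"y": 5,"z": 0,"spin": 0.143},{"x": 0,"y": 0,"z": 0,"spin": 0}]'

```text
time_s: 3.25
position: [0.4831, -0.0151, 0.2687]
tcp_rot: [[-0.297, 0.006, -0.955], [0.955, 0.017, -0.297], [0.015, -1.0, -0.011]]
force: [0.0, 0.5, 0.1]
opening: 1.001
```

```bash
python3 - <<'E'
from h import *
s=read_state(); print(s['position'],np.degrees(np.arctan2(s['tcp_rot'][1,0],s['tcp_rot'][0,0])),s['joint_positions'])
p=imaging.camera_params('wrist'); im=imaging.capture('wrist'); cv2.imwrite('pics/w1.png',im[:,:,::-1]);
print(-p['R'].T@p['t'],p['R'][2])
import pickle; pickle.dump(p,open('w1.pkl','wb'))
for n in ('pot','clasp_lime','clasp_grey'):
    for r in spotter.cut_out(n,'wrist')[:2]:print(n,r['score'],r['rect'])
im=imaging.capture('top'); cv2.imwrite('pics/t1.png',im[:,:,::-1]);
E
```

```text
[ 0.48311374 -0.01513368  0.26868016] 107.25997945261818 [ -15.73296545   16.30375802   99.35570346    1.16143995   64.27104772
 -123.4919055 ]
[ 0.41981622 -0.03866606  0.42274115] [ 0.23571733  0.08718573 -0.96790288]
clasp_lime 0.64 [242.2, 112.4, 36.0, 21.8]
clasp_grey 0.67 [238.6, 207.0, 31.4, 11.9]
```

View pics/w1.png

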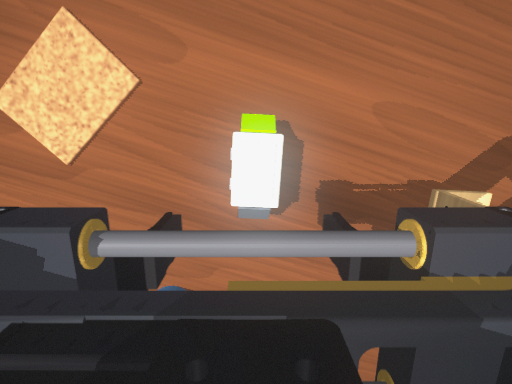

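The wrist view shows the pot lid between (232,133) and (281,207), lime clasp on top at (258,123), and grey at (255,211).

```bash
python3 - <<'E'
from h import *
import pickle
p=pickle.load(open('w1.pkl','rb')); im=cv2.imread('pics/w1.png')
cv2.imwrite('pics/w1c.png',cv2.resize(im[100:230,190:320],None,fx=5,fy=5,interpolation=cv2.INTER_CUBIC))
m=((im.min(2)>195)&(np.indices(im.shape[:2])[0]>120)).astype(np.uint8); m[:, :215]=0; m[:,300:]=0; m[215:]=0
cs,_=cv2.findContours(m,0,2); b=max(cs,key=cv2.contourArea); r=cv2.minAreaRect(b); box=cv2.boxPoints(r); print(r)
X=w(p,box,.07); print(np.round(X,4), X.mean(0), np.linalg.norm(X-np.roll(X,1,0),axis=1))
e=X[0]-X[1] if np.linalg.norm(X[0]-X[1])>np.linalg.norm(X[1]-X[2]) else X[1]-X[2]; print(np.degrees(np.arctan2(e[1],e[0])))
E
```

```text
((255.6920166015625, 169.65960693359375), (51.48568344116211, 74.35710906982422), 2.8624050617218018)
[[ 0.5359 -0.0304  0.07  ]
 [ 0.442  -0.0526  0.07  ]
 [ 0.4262  0.0092  0.07  ]
 [ 0.5194  0.0358  0.07  ]] [ 0.48087015 -0.00949607  0.07      ] [0.06827485 0.09645213 0.06382537 0.09696479]
13.290841506731676
```

View pics/w1c.png

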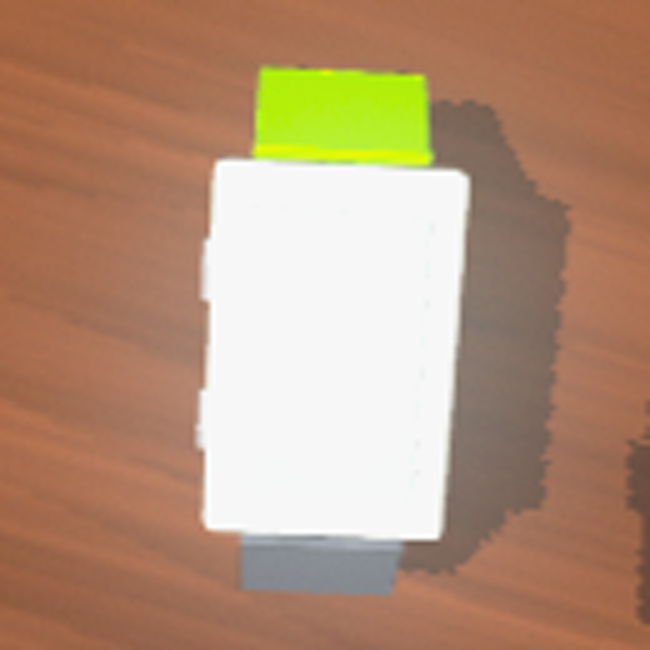

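```bash
python3 - <<'E'
from h import *
import pickle
p=pickle.load(open('w1.pkl','rb'))
X=w(p,np.array([(215,160),(468,172),(440,540),(205,530)])/5.+[189.6,99.6],.07)[:,:2]
print(X,X.mean(0),np.linalg.norm(X-np.roll(X,1,0),axis=1))
for a,b in((0,3),(1,2)):
    d=X[a]-X[b];print(np.degrees(np.arctan2(d[1],d[0])))
d=X[1]+X[2]-X[0]-X[3];print(np.degrees(np.arctan2(d[1],d[0])))
E
```

```text
[[ 0.44215897 -0.05158235]
 [ 0.42640195  0.00922464]
 [ 0.51953118  0.03313741]
 [ 0.53505925 -0.02726673]] [ 0.48078784 -0.00912176] [0.09602975 0.06281539 0.09615027 0.06236811]
-165.33250145413808
-165.59928094993384
104.47242275516446
```

Request:
apply_moves --steps '[{"x": -2,"y": 6,"z": -40,"spin": -0.048},{"x": 0,"y": 0,"z": -40,"spin": 0},{"x": 0,"y": 0,"z": -40,"spin": 0},{"x": 0,"y": 0,"z": -20,"spin": 0},{"x": 0,"y": 0,"z": 0,"spin": 0}]'

```text
time_s: 4.0
position: [0.4829, -0.0115, 0.1272]
tcp_rot: [[-0.238, 0.017, -0.971], [0.971, 0.014, -0.238], [0.009, -1.0, -0.019]]
force: [-0.7, 0.3, 0.4]
opening: 0.998
```

Request:
apply_moves --steps '[{"x": -2,"y": 2.5,"z": -30,"spin": 0.012},{"x": -1,"y": 0,"z": -30,"spin": 0},{"x": 0,"y": 0,"z": -20,"spin": 0},{"x": 0,"y": 0,"z": -8,"spin": 0},{"x": 0,"y": 0,"z": 0,"spin": 0}]'

```text
time_s: 4.5
position: [0.4854, -0.0111, 0.0413]
tcp_rot: [[-0.245, 0.028, -0.969], [0.969, 0.011, -0.245], [0.004, -1.0, -0.03]]
force: [0.5, 0.9, 0.3]
opening: 1.0
```

Request:
apply_moves --steps '[{"x": -3,"y": 1.5,"z": -5,"spin": 0},{"x": -2,"y": 0.5,"z": -2,"spin": 0},{"x": 0,"y": 0,"z": 0,"spin": 0}]'

```text
time_s: 4.8
position: [0.4823, -0.0096, 0.0368]
tcp_rot: [[-0.245, 0.034, -0.969], [0.97, 0.009, -0.245], [0.001, -0.999, -0.035]]
force: [0.4, -0.3, 0.9]
opening: 1.002
```

```bash
python3 - <<'E'
from h import *
im=imaging.capture('scene'); cv2.imwrite('pics/s2.png',cv2.resize(im[110:260,190:340],None,fx=4,fy=4,interpolation=cv2.INTER_CUBIC)[:,:,::-1]);
E
```

```text
(no output)
```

View pics/s2.png

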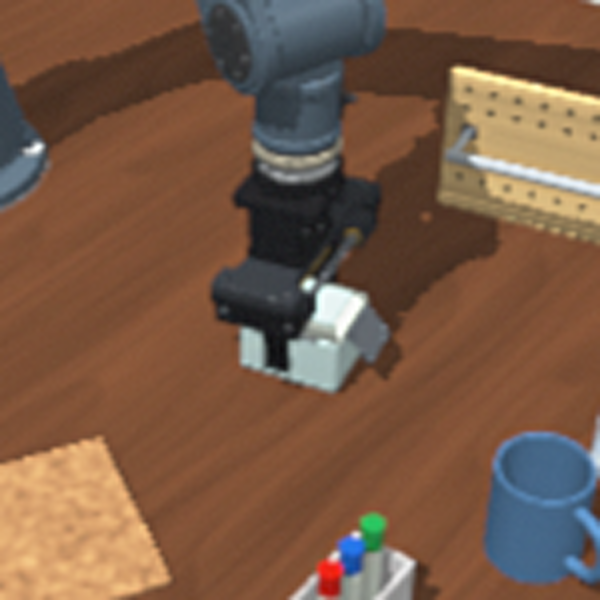

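Request:
apply_moves --steps '[{"x": -1,"y": 0,"z": -1,"spin": 0},{"x": 0,"y": 0,"z": 0,"spin": 0},{"x": 0,"y": 0,"z": 0,"spin": 0}]' --grip 50

```text
time_s: 5.15
position: [0.4822, -0.0098, 0.0369]
tcp_rot: [[-0.245, 0.036, -0.969], [0.97, 0.009, -0.245], [-0.001, -0.999, -0.037]]
force: [0.7, 0.4, 0.9]
opening: 0.812
```

Request:
apply_moves --steps '[{"x": 0,"y": 0,"z": 0,"spin": 0},{"x": 0,"y": 0,"z": 0,"spin": 0},{"x": 0,"y": 0,"z": 0,"spin": 0}]' --grip 40

```text
time_s: 5.45
position: [0.4819, -0.0095, 0.0369]
tcp_rot: [[-0.245, 0.036, -0.969], [0.97, 0.009, -0.245], [-0.0, -0.999, -0.037]]
force: [0.2, -0.1, 0.3]
opening: 0.733
```

Request:
apply_moves --steps '[{"x": 0,"y": 0,"z": 20,"spin": 0},{"x": 4,"y": 5,"z": 20,"spin": -0.143},{"x": 9,"y": 14,"z": 15,"spin": -0.143},{"x": 9,"y": 14,"z": 0,"spin": -0.143},{"x": 9,"y": 14,"z": 0,"spin": -0.143},{"x": 9,"y": 14,"z": 0,"spin": -0.143},{"x": 9,"y": 14,"z": 0,"spin": -0.143},{"x": 9,"y": 14,"z": 0,"spin": -0.143},{"x": 9,"y": 14,"z": 0,"spin": -0.143},{"x": 9,"y": 14,"z": 0,"spin": -0.143},{"x": 9,"y": 14,"z": 0,"spin": -0.143}]'

```text
time_s: 6.55
position: [0.5595, 0.1249, 0.0862]
tcp_rot: [[0.947, -0.0, -0.321], [0.321, -0.021, 0.947], [-0.007, -1.0, -0.02]]
force: [0.5, 0.5, -4.2]
opening: 0.733
```

```bash
python3 - <<'E'
from h import *
import pickle
s=read_state(); print(s['position'],np.degrees(np.arctan2(s['tcp_rot'][1,0],s['tcp_rot'][0,0])),s['joint_positions'],s['force'],s['moment'])
for c in('top','scene','wrist'):
    p=imaging.camera_params(c); im=imaging.capture(c); cv2.imwrite(f'pics/{c}3.png',im[:,:,::-1]);pickle.dump(p,open(f'{c}3.pkl','wb'))
im=cv2.imread('pics/top3.png'); a=cv2.resize(im[130:240,80:240],None,fx=4,fy=4,interpolation=cv2.INTER_CUBIC);cv2.imwrite('pics/t3.png',a)
im=cv2.imread('pics/scene3.png'); a=cv2.resize(im[90:240,240:390],None,fx=4,fy=4,interpolation=cv2.INTER_CUBIC);cv2.imwrite('pics/s3.png',a)
E
```

```text
[0.55953572 0.1248937  0.08621982] 18.705030409598276 [  2.05448972  37.94551443  96.08388741  -1.67187594  46.02860167
 -15.49297227] [ 0.50431237  0.52548673 -4.17427177] [ 0.03525385 -0.14313603 -0.08337539]
```

View pics/t3.png

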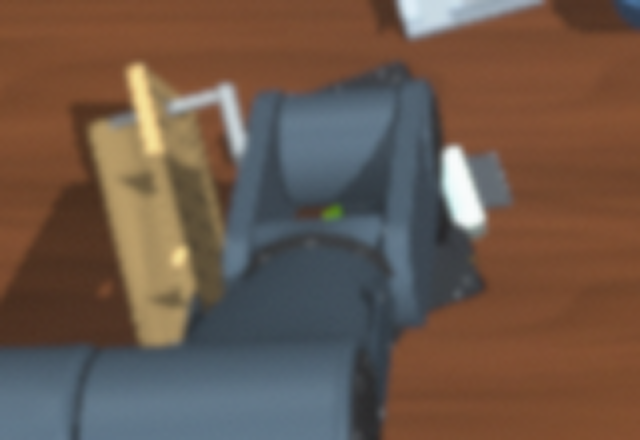

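View pics/s3.png

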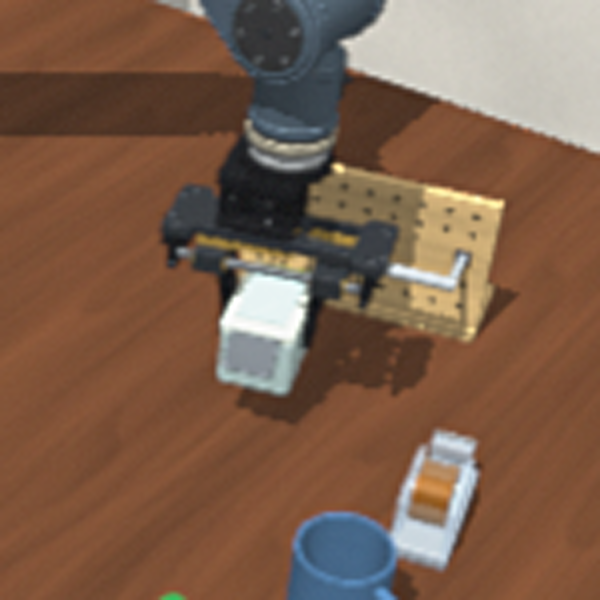

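View pics/wrist3.png

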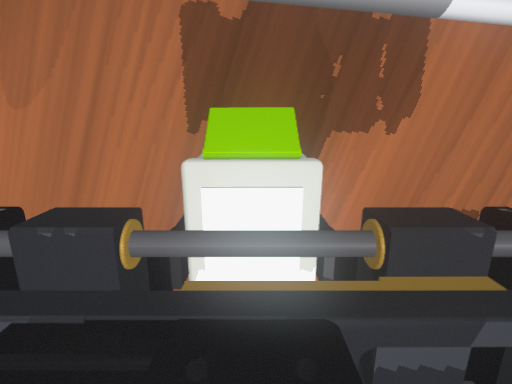

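```bash
python3 - <<'E'
from h import *
import pickle
p=pickle.load(open('wrist3.pkl','rb')); im=cv2.imread('pics/wrist3.png')
cv2.imwrite('pics/w3c.png',cv2.resize(im[0:60,290:512],None,fx=3.5,fy=3.5,interpolation=cv2.INTER_CUBIC))
g=im.astype(int); m=(g.max(2)-g.min(2)<25)&(g.min(2)>70)
for u in range(320,512,20): print(u,np.where(m[:60,u])[0].tolist()[-3:],np.where(m[:60,u])[0].tolist()[:1])
E
```

```text
320 [4, 5, 6] [0]
340 [6, 7, 8] [0]
360 [8, 9, 10] [0]
380 [10, 11, 12] [0]
400 [12, 13, 14] [0]
420 [14, 15, 16] [0]
440 [16, 17, 18] [0]
460 [18, 19, 20] [0]
480 [20, 21, 22] [0]
500 [21, 22, 23] [0]
```

View pics/w3c.png

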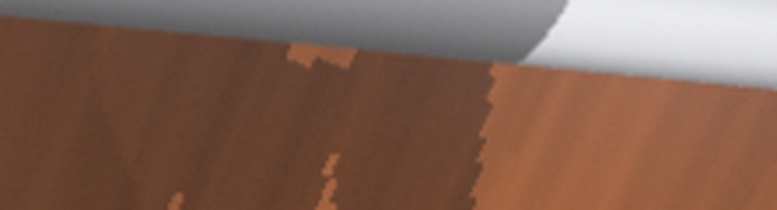

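```bash
python3 - <<'E'
from h import *
import pickle
p=pickle.load(open('wrist3.pkl','rb'))
X=w(p,[(320,7),(410,15.3),(500,23.8)],.09); print(X)
d=X[2]-X[0]; th=np.arctan2(d[1],d[0]); print(np.degrees(th))
n=np.array([-np.sin(th),np.cos(th),0]); c=-p['R'].T@p['t']
r=X[1]-c; a=np.arctan2(-r[2],r@n); off=.006/np.sin(a); print('elev',np.degrees(a),'axis offset',off)
A=X[1]+n*off; print('axis pt',A,'n',n)
s=read_state()
P=s['position']; print('axis dist from tcp',(A-P)@n)
# pot lid corners in wrist at lid top z
q=w(p,[(186,159),(318,159)],P[2]-.0369+.07); print(q, np.degrees(np.arctan2(*(q[1]-q[0])[1::-1])))
E
```

```text
[[0.55319505 0.24566874 0.09      ]
 [0.59499613 0.25645898 0.09      ]
 [0.63747043 0.26741096 0.09      ]]
14.466296808579262
elev 71.12144026492244 axis offset 0.006341110505633071
axis pt [0.59341205 0.26259905 0.09      ] n [-0.24981047  0.96829475  0.        ]
axis dist from tcp 0.12494218244294095
[[0.51797068 0.16183221 0.11946624]
 [0.57205091 0.18055489 0.11946624]] 19.09595186562008
```

Request:
apply_moves --steps '[{"x": 8,"y": 10,"z": -4,"spin": -0.04},{"x": 8,"y": 11,"z": -4,"spin": -0.035},{"x": 7,"y": 11,"z": 0,"spin": 0},{"x": 0,"y": 0,"z": 0,"spin": 0}]'

```text
time_s: 7.1
position: [0.5788, 0.155, 0.0756]
tcp_rot: [[0.965, -0.01, -0.262], [0.262, -0.023, 0.965], [-0.016, -1.0, -0.02]]
force: [-0.2, -0.0, -4.2]
opening: 0.732
```

```bash
cat > m.py <<'E'
from h import *
def bar(tag):
    import sys
    p=imaging.camera_params('wrist'); s=read_state(); im=imaging.capture('wrist'); cv2.imwrite(f'pics/w_{tag}.png',im[:,:,::-1])
    P=s['position']; R=s['tcp_rot']
    print(s['time_s'],'P',P.round(4),'yaw',np.degrees(np.arctan2(R[1,0],R[0,0])).round(2),'down',R[:,1].round(3),'F',s['force'].round(2),'M',s['moment'].round(2))
    n=np.array([-0.2487,0.9686,0]); A=np.array([.5934,.2626,.09])
    print('dist to est axis',((A-P)@n).round(4),'Fn',(s['force']@n).round(2))
    return p,im
E
python3 -c "
from m import *
bar('4')"
```

```text
7.1 P [0.5788 0.155  0.0756] yaw 15.2 down [-0.01  -0.023 -1.   ] F [-0.21 -0.03 -4.18] M [-0.02 -0.12  0.01]
dist to est axis 0.1006 Fn 0.02
```

View pics/w_4.png

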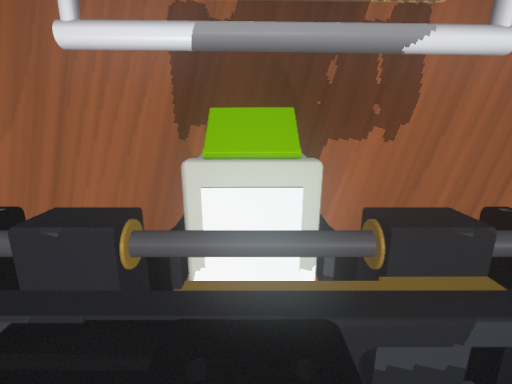

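Request:
apply_moves --steps '[{"x": -2.5,"y": 9.7,"z": 1.5,"spin": -0.012},{"x": -2.5,"y": 9.7,"z": 1,"spin": 0},{"x": 0,"y": 0,"z": 0,"spin": 0}]'

```text
time_s: 7.45
position: [0.5703, 0.1737, 0.078]
tcp_rot: [[0.968, -0.016, -0.25], [0.25, -0.024, 0.968], [-0.022, -1.0, -0.02]]
force: [-0.3, -0.1, -4.5]
opening: 0.735
```

```bash
python3 -c "
from m import *
bar('5')"
```

```text
7.45 P [0.5703 0.1737 0.078 ] yaw 14.47 down [-0.016 -0.024 -1.   ] F [-0.26 -0.14 -4.48] M [-0.02 -0.16  0.03]
dist to est axis 0.0804 Fn -0.07
```

View pics/w_5.png

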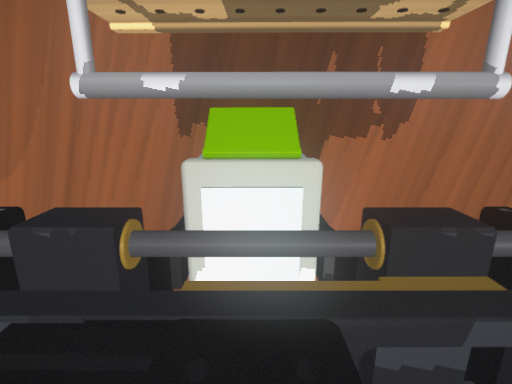

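Request:
apply_moves --steps '[{"x": -0.6,"y": 2.9,"z": 0,"spin": 0},{"x": -0.6,"y": 2.9,"z": 0,"spin": 0},{"x": -0.6,"y": 1.5,"z": 0,"spin": 0}]'

```text
time_s: 7.8
position: [0.5686, 0.1806, 0.0784]
tcp_rot: [[0.968, -0.015, -0.251], [0.25, -0.025, 0.968], [-0.021, -1.0, -0.021]]
force: [0.1, 0.3, -3.4]
opening: 0.731
```

```bash
python3 -c "
from m import *
bar('6')"
```

```text
7.8 P [0.5686 0.1806 0.0784] yaw 14.49 down [-0.015 -0.025 -1.   ] F [ 0.1   0.28 -3.42] M [-0.   -0.09 -0.01]
dist to est axis 0.0732 Fn 0.25
```

Request:
apply_moves --steps '[{"x": -0.6,"y": 2.4,"z": 0,"spin": 0},{"x": -0.6,"y": 2.4,"z": 0,"spin": 0}]'

```text
time_s: 8.05
position: [0.5675, 0.185, 0.0784]
tcp_rot: [[0.968, -0.015, -0.251], [0.25, -0.026, 0.968], [-0.021, -1.0, -0.022]]
force: [0.3, -2.7, -4.5]
opening: 0.732
```

```bash
python3 -c "
from m import *
bar('7')"
```

```text
8.05 P [0.5675 0.185  0.0784] yaw 14.51 down [-0.015 -0.026 -1.   ] F [ 0.28 -2.66 -4.53] M [-0.37 -0.26  0.02]
dist to est axis 0.0687 Fn -2.65
```

View pics/w_7.png

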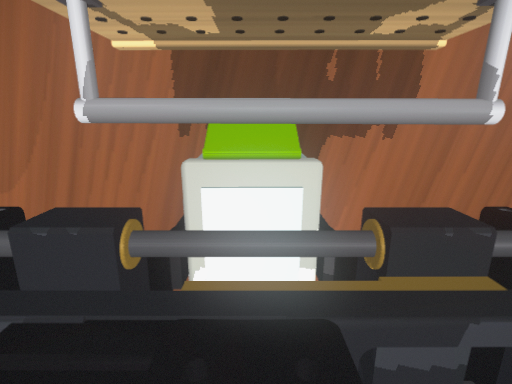

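Request:
apply_moves --steps '[{"x": -0.5,"y": 2,"z": 0,"spin": 0},{"x": -0.5,"y": 2,"z": 0,"spin": 0}]'

```text
time_s: 8.3
position: [0.5668, 0.1888, 0.0783]
tcp_rot: [[0.968, -0.015, -0.251], [0.251, -0.027, 0.968], [-0.021, -1.0, -0.023]]
force: [1.8, -2.6, -4.2]
opening: 0.733
```

```bash
python3 -c "
from m import *
bar('8')"
```

```text
8.3 P [0.5668 0.1888 0.0783] yaw 14.52 down [-0.015 -0.027 -1.   ] F [ 1.84 -2.63 -4.22] M [-0.36 -0.23  0.06]
dist to est axis 0.0649 Fn -3.01
```

Request:
apply_moves --steps '[{"x": -0.4,"y": 1.5,"z": 0,"spin": 0},{"x": -0.4,"y": 1.5,"z": 0,"spin": 0}]'

```text
time_s: 8.55
position: [0.5661, 0.1917, 0.0785]
tcp_rot: [[0.968, -0.014, -0.251], [0.251, -0.028, 0.968], [-0.021, -1.0, -0.023]]
force: [0.4, -3.4, -4.0]
opening: 0.733
```

```bash
python3 -c "
from m import *
bar('9')"
```

```text
8.55 P [0.5661 0.1917 0.0785] yaw 14.53 down [-0.014 -0.028 -1.   ] F [ 0.41 -3.44 -3.99] M [-0.43 -0.21  0.04]
dist to est axis 0.0619 Fn -3.44
```

Request:
apply_moves --steps '[{"x": -0.3,"y": 1.2,"z": 0,"spin": 0}]'

```text
time_s: 8.7
position: [0.5658, 0.1931, 0.0786]
tcp_rot: [[0.968, -0.014, -0.251], [0.251, -0.028, 0.968], [-0.021, -1.0, -0.023]]
force: [0.9, -3.0, -4.0]
opening: 0.73
```

Request:
apply_moves --steps '[{"x": -0.3,"y": 1.2,"z": 0,"spin": 0}]'

```text
time_s: 8.8
position: [0.5655, 0.1942, 0.0787]
tcp_rot: [[0.968, -0.014, -0.251], [0.25, -0.028, 0.968], [-0.02, -1.0, -0.023]]
force: [0.5, -3.4, -2.9]
opening: 0.734
```

```bash
python3 -c "
from m import *
bar('10')"
```

```text
8.8 P [0.5655 0.1942 0.0787] yaw 14.51 down [-0.014 -0.028 -1.   ] F [ 0.51 -3.36 -2.86] M [-0.4  -0.24 -0.05]
dist to est axis 0.0593 Fn -3.38
```

Request:
apply_moves --steps '[{"x": -0.3,"y": 1.0,"z": 0,"spin": 0}]'

```text
time_s: 8.95
position: [0.5654, 0.195, 0.0788]
tcp_rot: [[0.968, -0.014, -0.251], [0.251, -0.028, 0.968], [-0.02, -1.0, -0.024]]
force: [1.5, -7.2, -3.9]
opening: 0.734
```

Request:
apply_moves --steps '[{"x": -0.2,"y": 0.9,"z": 0,"spin": 0}]'

```text
time_s: 9.05
position: [0.5654, 0.195, 0.0789]
tcp_rot: [[0.968, -0.013, -0.252], [0.252, -0.03, 0.967], [-0.02, -0.999, -0.026]]
force: [1.4, -7.4, -2.2]
opening: 0.73
```

Request:
apply_moves --steps '[{"x": -0.3,"y": 1.3,"z": 0,"spin": 0}]'

```text
time_s: 9.15
position: [0.5655, 0.195, 0.079]
tcp_rot: [[0.967, -0.013, -0.253], [0.252, -0.033, 0.967], [-0.021, -0.999, -0.028]]
force: [1.1, -8.0, -3.6]
opening: 0.735
```

Request:
apply_moves --steps '[{"x": -0.4,"y": 1.4,"z": 0,"spin": 0},{"x": -0.4,"y": 1.4,"z": 0,"spin": 0}]'

```text
time_s: 9.35
position: [0.5655, 0.1949, 0.0793]
tcp_rot: [[0.967, -0.012, -0.254], [0.253, -0.038, 0.967], [-0.021, -0.999, -0.033]]
force: [0.8, -6.5, -3.6]
opening: 0.733
```

```bash
python3 -c "
from m import *
bar('11')"
```

```text
9.35 P [0.5655 0.1949 0.0793] yaw 14.68 down [-0.012 -0.038 -0.999] F [ 0.8  -6.49 -3.61] M [-1.11 -0.3  -0.07]
dist to est axis 0.0586 Fn -6.49
```

View pics/w_11.png

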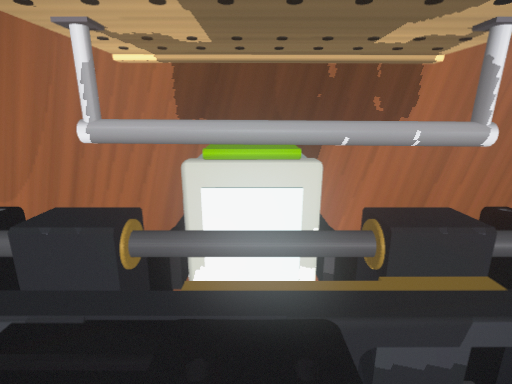

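Request:
apply_moves --steps '[{"x": -0.5,"y": 2.0,"z": 0,"spin": 0}]'

```text
time_s: 9.5
position: [0.5656, 0.195, 0.0794]
tcp_rot: [[0.967, -0.011, -0.255], [0.254, -0.041, 0.966], [-0.021, -0.999, -0.037]]
force: [1.5, -10.1, -2.0]
opening: 0.731
```

Request:
apply_moves --steps '[{"x": -0.6,"y": 2.4,"z": 0,"spin": 0}]'

```text
time_s: 9.6
position: [0.5657, 0.195, 0.0797]
tcp_rot: [[0.967, -0.011, -0.256], [0.255, -0.045, 0.966], [-0.022, -0.999, -0.041]]
force: [2.0, -12.2, -3.2]
opening: 0.734
```

Request:
apply_moves --steps '[{"x": -0.6,"y": 2.4,"z": 0,"spin": 0}]'

```text
time_s: 9.7
position: [0.5657, 0.1949, 0.0799]
tcp_rot: [[0.966, -0.01, -0.257], [0.256, -0.049, 0.965], [-0.022, -0.999, -0.045]]
force: [1.9, -10.0, -2.8]
opening: 0.737
```

Request:
apply_moves --steps '[{"x": 4,"y": -16,"z": 0,"spin": 0},{"x": 5,"y": -20,"z": 0,"spin": 0},{"x": -7,"y": -13,"z": 0,"spin": 0.145},{"x": -7,"y": -13,"z": 0,"spin": 0.145},{"x": -7,"y": -13,"z": 0,"spin": 0.145},{"x": -7,"y": -13,"z": 0,"spin": 0.145},{"x": -7,"y": -13,"z": 0,"spin": 0.145},{"x": -7,"y": -13,"z": 0,"spin": 0.145},{"x": -7,"y": -13,"z": 0,"spin": 0.145},{"x": -7,"y": -13,"z": 0,"spin": 0.145},{"x": -7,"y": -13,"z": 0,"spin": 0.145},{"x": -7,"y": -13,"z": 0,"spin": 0.145}]'

```text
time_s: 10.9
position: [0.5039, 0.0254, 0.0796]
tcp_rot: [[-0.187, 0.04, -0.981], [0.982, -0.003, -0.188], [-0.011, -0.999, -0.038]]
force: [-0.9, -0.3, -4.2]
opening: 0.734
```

```bash
python3 -c "
from m import *
bar('12')"
```

```text
10.9 P [0.5039 0.0254 0.0796] yaw 100.8 down [ 0.04  -0.003 -0.999] F [-0.86 -0.27 -4.15] M [ 0.14 -0.08  0.06]
dist to est axis 0.2075 Fn -0.05
```

View pics/w_12.png

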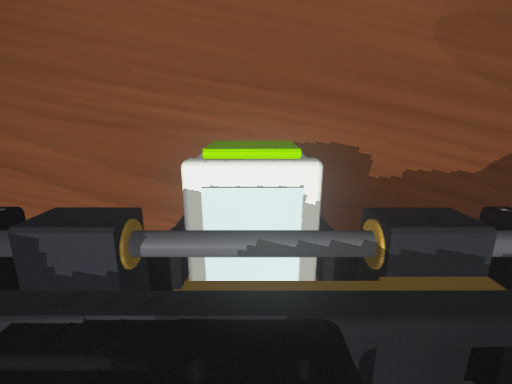

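```bash
python3 - <<'E'
from h import *
p=imaging.camera_params('wrist'); s=read_state(); P=s['position']; R=s['tcp_rot']
yaw=np.arctan2(R[1,0],R[0,0])+np.pi/2
# use tool-frame geometry: pot axes: px = -? tool
c0=np.array([np.cos(yaw),np.sin(yaw),0]); py=np.array([-np.sin(yaw),np.cos(yaw),0])
px=R[:,2]*np.sign(R[:,2]@c0)
# at grasp: tool z tilt relative pot
for sl,label in((0.,'tool'),):
  def pt(x,y,z): return P+np.array([0,0,-.0369])+c0*x+py*y+np.array([0,0,z])
  for n,X in(('lid corner',pt(49,32,70)),):
    pass
  for name,(x,y,z) in dict(lidA=(.049,.032,.07),lidB=(.049,-.032,.07),lidbot=(.049,.032,.058)).items(): print(name,proj(p,pt(x,y,z)).round(1))
  for th in(0,.05,.1,.2,.4,.6):
    # outer face tip: hinge + rot
    X=.0515+.032*np.sin(th)+.0025*np.cos(th); Z=.062-.032*np.cos(th)+.0025*np.sin(th)
    print(th,proj(p,np.array([pt(X,.022,Z),pt(X,-.022,Z)])).round(1).tolist())
E
```

```text
lidA [[180.8 162.6]]
lidB [[328.9 162.9]]
lidbot [[187.3 158. ]]
0 [[215.9, 141.0], [293.9, 141.1]]
0.05 [[215.8, 138.2], [294.0, 138.2]]
0.1 [[215.6, 135.3], [294.2, 135.4]]
0.2 [[215.2, 129.8], [294.6, 129.8]]
0.4 [[214.2, 118.8], [295.6, 118.8]]
0.6 [[212.9, 108.5], [297.0, 108.5]]
```

Lime clasp tip appears at row 142 where a shut flap is predicted (141), so it is shut. Now set the pot down on the counter to regrasp it the other way round, because the last joint cannot swing 180° there.

Request:
apply_moves --steps '[{"x": 0,"y": 0,"z": -14,"spin": 0},{"x": 0,"y": 0,"z": -14,"spin": 0},{"x": 0,"y": 0,"z": -7,"spin": 0},{"x": 0,"y": 0,"z": -2,"spin": 0}]'

```text
time_s: 11.35
position: [0.504, 0.0225, 0.0425]
tcp_rot: [[-0.181, 0.041, -0.983], [0.983, -0.002, -0.182], [-0.01, -0.999, -0.04]]
force: [-0.5, -0.3, -4.0]
opening: 0.736
```

Request:
apply_moves --steps '[{"x": 0,"y": 0,"z": -2.5,"spin": 0}]'

```text
time_s: 11.45
position: [0.5044, 0.0226, 0.04]
tcp_rot: [[-0.181, 0.042, -0.983], [0.983, -0.002, -0.181], [-0.009, -0.999, -0.041]]
force: [0.2, -1.1, -4.7]
opening: 0.731
```

Request:
apply_moves --steps '[{"x": 0,"y": 0,"z": -2,"spin": 0}]'

```text
time_s: 11.55
position: [0.5047, 0.0227, 0.0381]
tcp_rot: [[-0.18, 0.042, -0.983], [0.984, -0.002, -0.181], [-0.009, -0.999, -0.041]]
force: [0.4, -0.0, -4.3]
opening: 0.733
```

Request:
apply_moves --steps '[{"x": 0,"y": 0,"z": -1.5,"spin": 0}]'

```text
time_s: 11.65
position: [0.505, 0.0228, 0.0371]
tcp_rot: [[-0.181, 0.043, -0.983], [0.984, -0.002, -0.181], [-0.01, -0.999, -0.042]]
force: [-2.1, -2.7, 15.3]
opening: 0.732
```

Request:
apply_moves --steps '[{"x": 0,"y": 0,"z": -1,"spin": 0}]'

```text
time_s: 11.75
position: [0.505, 0.0228, 0.0371]
tcp_rot: [[-0.181, 0.043, -0.983], [0.983, -0.002, -0.181], [-0.01, -0.999, -0.042]]
force: [-2.8, -1.6, 9.0]
opening: 0.735
```

Request:
apply_moves --steps '[{"x": 0,"y": 0,"z": 0,"spin": 0},{"x": 0,"y": 0,"z": 0,"spin": 0},{"x": 0,"y": 0,"z": 0,"spin": 0},{"x": 0,"y": 0,"z": 0,"spin": 0},{"x": 0,"y": 0,"z": 0,"spin": 0}]' --grip 87

```text
time_s: 12.25
position: [0.5079, 0.0227, 0.0396]
tcp_rot: [[-0.181, 0.05, -0.982], [0.983, -0.003, -0.181], [-0.012, -0.999, -0.049]]
force: [0.5, 0.6, -0.2]
opening: 0.989
```

Request:
apply_moves --steps '[{"x": 0,"y": 0,"z": 35,"spin": 0},{"x": 0,"y": 0,"z": 45,"spin": 0},{"x": 0,"y": 0,"z": 45,"spin": 0},{"x": -1,"y": 0,"z": 30,"spin": -0.149},{"x": -1,"y": 0,"z": 20,"spin": -0.149},{"x": -1,"y": 0,"z": 0,"spin": -0.149},{"x": 0,"y": 0,"z": 0,"spin": -0.149},{"x": 0,"y": 0,"z": 0,"spin": -0.149},{"x": 0,"y": 0,"z": 0,"spin": -0.149},{"x": 0,"y": 0,"z": 0,"spin": -0.149},{"x": 0,"y": 0,"z": 0,"spin": -0.149},{"x": 0,"y": 0,"z": 0,"spin": -0.149}]'

```text
time_s: 13.45
position: [0.5018, 0.0233, 0.2213]
tcp_rot: [[0.922, 0.014, -0.386], [0.387, -0.047, 0.921], [-0.005, -0.999, -0.048]]
force: [-1.3, -0.6, 0.1]
opening: 0.999
```

Request:
apply_moves --steps '[{"x": 0,"y": 0,"z": 0,"spin": -0.149},{"x": 0,"y": 0,"z": 0,"spin": -0.149},{"x": 0,"y": 0,"z": 0,"spin": -0.149},{"x": 0,"y": 0,"z": 0,"spin": -0.149},{"x": 0,"y": 0,"z": 0,"spin": -0.149},{"x": 0,"y": 0,"z": 0,"spin": -0.149},{"x": 0,"y": 0,"z": 0,"spin": -0.149},{"x": 0,"y": 0,"z": 0,"spin": -0.149},{"x": 0,"y": 0,"z": 0,"spin": -0.149},{"x": 0,"y": 0,"z": 0,"spin": -0.149},{"x": 0,"y": 0,"z": 0,"spin": -0.149},{"x": 0,"y": 0,"z": 0,"spin": -0.149}]'

```text
time_s: 14.65
position: [0.4982, 0.0247, 0.219]
tcp_rot: [[0.167, -0.052, 0.985], [-0.986, 0.002, 0.167], [-0.01, -0.999, -0.05]]
force: [-0.0, -0.7, 0.1]
opening: 0.997
```

```bash
python3 -c "
from m import *
import pickle
p,im=bar('13'); pickle.dump(p,open('w13.pkl','wb')); print(read_state()['joint_positions'])
im=imaging.capture('scene'); cv2.imwrite('pics/s13.png',cv2.resize(im[110:260,190:340],None,fx=4,fy=4,interpolation=cv2.INTER_CUBIC)[:,:,::-1])"
```

```text
14.65 P [0.4982 0.0247 0.219 ] yaw -80.39 down [-0.052  0.002 -0.999] F [-0.01 -0.66  0.09] M [-0.01 -0.03  0.  ]
dist to est axis 0.2068 Fn -0.63
[-9.80287817 22.64518698 98.62302393 -0.44368811 61.66076511 71.03684128]
```

View pics/w_13.png

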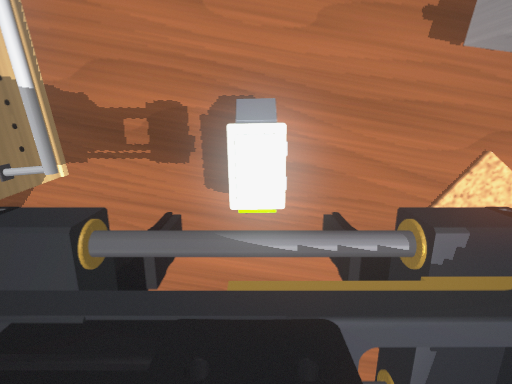

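View pics/s13.png

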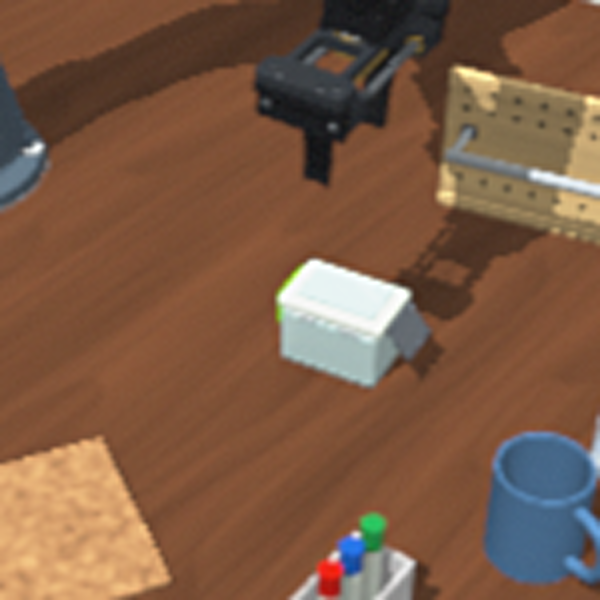

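```bash
python3 - <<'E'
from h import *
import pickle
p=pickle.load(open('w13.pkl','rb')); im=cv2.imread('pics/w_13.png')
m=(im.min(2)>180).astype(np.uint8); m[:,:215]=0; m[:,300:]=0; m[218:]=0; m[:115]=0
cs,_=cv2.findContours(m,0,2); b=max(cs,key=cv2.contourArea); print(cv2.minAreaRect(b))
q=cv2.approxPolyDP(cv2.convexHull(b),5,True)[:,0]; print(q.tolist())
X=w(p,cv2.boxPoints(cv2.minAreaRect(b)),.07)[:,:2]; print(X.mean(0),np.linalg.norm(X-np.roll(X,1,0),axis=1),X.tolist())
cv2.imwrite('pics/w13c.png',cv2.resize(im[90:220,190:320],None,fx=5,fy=5,interpolation=cv2.INTER_CUBIC))
E
```

```text
((256.5, 166.0), (86.0, 61.0), 90.0)
[[284, 123], [284, 207], [231, 209], [227, 124]]
[0.50555169 0.02072909] [0.09624562 0.06386915 0.09605517 0.06991837] [[0.5475582872979027, 0.06043668788921607], [0.5582305928249247, -0.0025345026039263682], [0.46415653802594437, -0.021942453289882313], [0.4522613412710501, 0.046956620871170675]]
```

View pics/w13c.png

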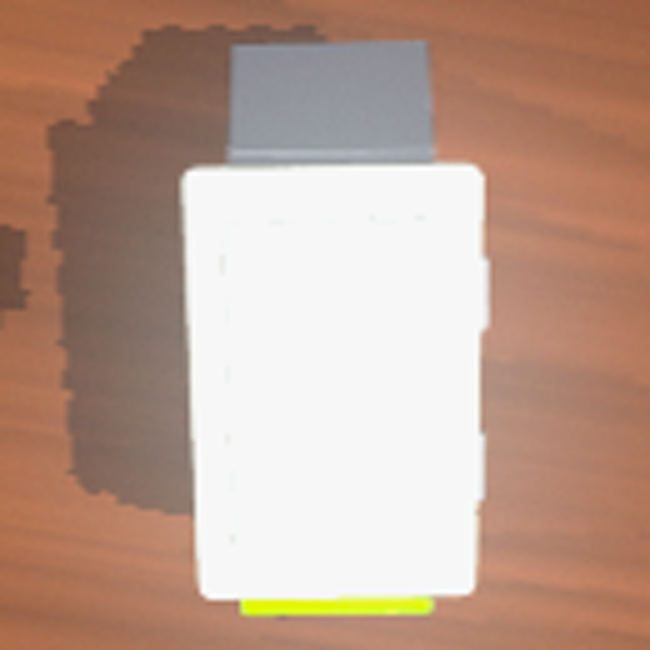

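```bash
python3 - <<'E'
from h import *
import pickle
p=pickle.load(open('w13.pkl','rb'))
X=w(p,np.array([(182,165),(485,165),(478,597),(200,600)])/5.+[189.6,89.6],.07)[:,:2]
print(X,X.mean(0),np.linalg.norm(X-np.roll(X,1,0),axis=1))
for a,b in((0,3),(1,2)):
    d=X[a]-X[b];print(np.degrees(np.arctan2(d[1],d[0])))
d=X[1]+X[2]-X[0]-X[3];print(np.degrees(np.arctan2(d[1],d[0])))
E
```

```text
[[ 0.54796309  0.060494  ]
 [ 0.5585604  -0.00204016]
 [ 0.46380639 -0.01991353]
 [ 0.45223725  0.04277597]] [0.50564178 0.02032907] [0.09735177 0.06342574 0.09642499 0.06374809]
10.486281772966583
10.682144324422671
-79.96177995439018
```

Request:
apply_moves --steps '[{"x": 3,"y": -2,"z": -45,"spin": 0.015},{"x": 3,"y": -2,"z": -45,"spin": 0},{"x": 0,"y": 0,"z": -20,"spin": 0},{"x": 0,"y": 0,"z": 0,"spin": 0}]'

```text
time_s: 15.15
position: [0.5066, 0.0202, 0.1077]
tcp_rot: [[0.203, -0.043, 0.978], [-0.979, -0.001, 0.203], [-0.008, -0.999, -0.043]]
force: [-1.0, 0.4, 0.5]
opening: 1.0
```

Request:
apply_moves --steps '[{"x": -1,"y": 0,"z": -30,"spin": -0.02},{"x": -1,"y": 0,"z": -30,"spin": 0},{"x": -1,"y": 0,"z": -8,"spin": 0},{"x": -0.5,"y": 0,"z": -2,"spin": 0}]'

```text
time_s: 15.55
position: [0.5067, 0.0199, 0.0395]
tcp_rot: [[0.191, -0.036, 0.981], [-0.981, -0.002, 0.191], [-0.005, -0.999, -0.035]]
force: [0.2, -0.5, 0.6]
opening: 1.0
```

Request:
apply_moves --steps '[{"x": -1.5,"y": 0,"z": -3,"spin": 0},{"x": -0.5,"y": 0,"z": -0.7,"spin": 0},{"x": -0.3,"y": 0,"z": -0.3,"spin": 0},{"x": -0.3,"y": 0,"z": -0.3,"spin": 0},{"x": -0.3,"y": 0,"z": -0.3,"spin": 0},{"x": 0,"y": 0,"z": 0,"spin": 0},{"x": 0,"y": 0,"z": 0,"spin": 0}]' --grip 40

```text
time_s: 16.25
position: [0.5061, 0.0198, 0.0388]
tcp_rot: [[0.194, -0.029, 0.981], [-0.981, -0.003, 0.194], [-0.003, -1.0, -0.029]]
force: [-0.3, 0.3, -2.8]
opening: 0.728
```

Request:
apply_moves --steps '[{"x": 0,"y": 0,"z": 22,"spin": 0},{"x": 6,"y": 8,"z": 20,"spin": 0.148},{"x": 7.5,"y": 13,"z": 6,"spin": 0.148},{"x": 7.5,"y": 13,"z": 0,"spin": 0.148},{"x": 7.5,"y": 13,"z": 0,"spin": 0.148},{"x": 7.5,"y": 13,"z": 0,"spin": 0.148},{"x": 7.5,"y": 13,"z": 0,"spin": 0.148},{"x": 7.5,"y": 13,"z": 0,"spin": 0.148},{"x": 7.5,"y": 13,"z": 0,"spin": 0.148},{"x": 7.5,"y": 13,"z": 0,"spin": 0.148},{"x": 7.5,"y": 13,"z": 0,"spin": 0.148},{"x": 0,"y": 0,"z": 0,"spin": 0.148}]'

```text
time_s: 17.45
position: [0.5756, 0.1491, 0.0832]
tcp_rot: [[0.961, -0.001, -0.276], [0.276, -0.04, 0.96], [-0.012, -0.999, -0.038]]
force: [0.3, -0.5, -4.8]
opening: 0.738
```

```bash
python3 -c "
from m import *
p,im=bar('14')"
```

```text
17.45 P [0.5756 0.1491 0.0832] yaw 16.02 down [-0.001 -0.04  -0.999] F [ 0.26 -0.55 -4.83] M [ 0.03 -0.1   0.02]
dist to est axis 0.1055 Fn -0.6
```

View pics/w_14.png

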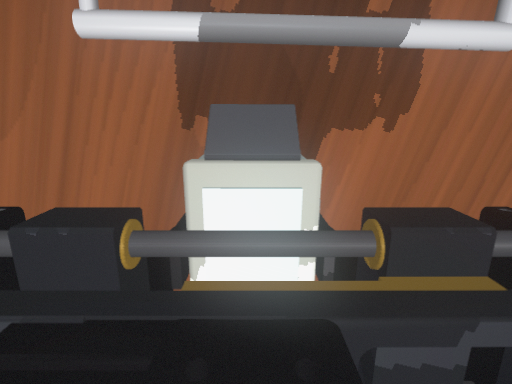

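Request:
apply_moves --steps '[{"x": -2.5,"y": 9.7,"z": -1.5,"spin": -0.027},{"x": -2.5,"y": 9.7,"z": -1.5,"spin": 0},{"x": -1.5,"y": 6,"z": 0,"spin": 0},{"x": 0,"y": 0,"z": 0,"spin": 0}]'

```text
time_s: 17.9
position: [0.5648, 0.1742, 0.0778]
tcp_rot: [[0.969, -0.011, -0.247], [0.247, -0.041, 0.968], [-0.021, -0.999, -0.038]]
force: [0.1, 0.2, -5.5]
opening: 0.735
```

```bash
python3 -c "
from m import *
p,im=bar('15')"
```

```text
17.9 P [0.5648 0.1742 0.0778] yaw 14.28 down [-0.011 -0.041 -0.999] F [ 0.11  0.22 -5.5 ] M [ 0.14 -0.15  0.01]
dist to est axis 0.0785 Fn 0.18
```

View pics/w_15.png

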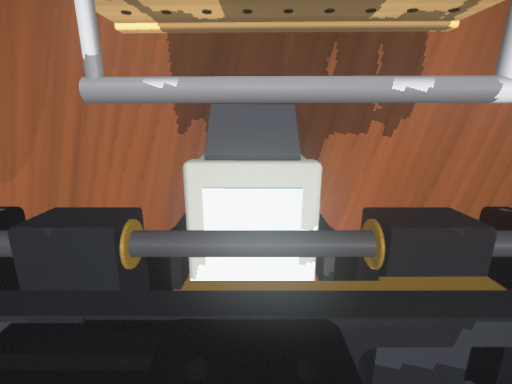

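Request:
apply_moves --steps '[{"x": -0.6,"y": 2.9,"z": 1,"spin": 0},{"x": -0.6,"y": 2.4,"z": 1,"spin": 0},{"x": -0.5,"y": 2,"z": 0,"spin": 0}]'

```text
time_s: 18.25
position: [0.5636, 0.1804, 0.0801]
tcp_rot: [[0.969, -0.01, -0.246], [0.245, -0.043, 0.968], [-0.02, -0.999, -0.039]]
force: [0.6, -2.7, -5.2]
opening: 0.733
```

Request:
apply_moves --steps '[{"x": -0.5,"y": 2,"z": 0,"spin": 0},{"x": -0.5,"y": 2,"z": 0,"spin": 0}]'

```text
time_s: 18.45
position: [0.5631, 0.1837, 0.0804]
tcp_rot: [[0.969, -0.009, -0.247], [0.246, -0.044, 0.968], [-0.019, -0.999, -0.04]]
force: [-0.0, -2.4, -4.8]
opening: 0.73
```

Request:
apply_moves --steps '[{"x": -0.4,"y": 1.5,"z": 0,"spin": 0}]'

```text
time_s: 18.55
position: [0.5629, 0.185, 0.0804]
tcp_rot: [[0.969, -0.009, -0.247], [0.246, -0.044, 0.968], [-0.019, -0.999, -0.041]]
force: [-0.1, -2.5, -4.6]
opening: 0.733
```

```bash
python3 -c "
from m import *
p,im=bar('16')"
```

```text
18.55 P [0.5629 0.185  0.0804] yaw 14.24 down [-0.009 -0.044 -0.999] F [-0.12 -2.46 -4.63] M [-0.34 -0.25  0.03]
dist to est axis 0.0676 Fn -2.35
```

Request:
apply_moves --steps '[{"x": -0.4,"y": 1.5,"z": 0,"spin": 0},{"x": -0.4,"y": 1.5,"z": 0,"spin": 0}]'

```text
time_s: 18.8
position: [0.5623, 0.1879, 0.0804]
tcp_rot: [[0.969, -0.008, -0.247], [0.246, -0.045, 0.968], [-0.019, -0.999, -0.041]]
force: [1.5, -3.1, -4.4]
opening: 0.735
```

Request:
apply_moves --steps '[{"x": -0.4,"y": 1.5,"z": 0,"spin": 0}]'

```text
time_s: 18.9
position: [0.5619, 0.1893, 0.0805]
tcp_rot: [[0.969, -0.008, -0.247], [0.246, -0.045, 0.968], [-0.019, -0.999, -0.042]]
force: [1.5, -3.4, -5.2]
opening: 0.73
```

Request:
apply_moves --steps '[{"x": -0.4,"y": 1.3,"z": 0,"spin": 0}]'

```text
time_s: 19.0
position: [0.5616, 0.1906, 0.0805]
tcp_rot: [[0.969, -0.008, -0.247], [0.246, -0.045, 0.968], [-0.019, -0.999, -0.042]]
force: [0.9, -3.2, -3.6]
opening: 0.731
```

Request:
apply_moves --steps '[{"x": -0.3,"y": 1.2,"z": 0,"spin": 0}]'

```text
time_s: 19.1
position: [0.5613, 0.1918, 0.0806]
tcp_rot: [[0.969, -0.008, -0.247], [0.246, -0.046, 0.968], [-0.019, -0.999, -0.042]]
force: [-0.1, -3.1, -4.0]
opening: 0.734
```

Request:
apply_moves --steps '[{"x": -0.3,"y": 1.1,"z": 0,"spin": 0}]'

```text
time_s: 19.2
position: [0.5611, 0.1929, 0.0807]
tcp_rot: [[0.969, -0.008, -0.247], [0.246, -0.046, 0.968], [-0.019, -0.999, -0.042]]
force: [0.2, -3.7, -4.4]
opening: 0.73
```

Request:
apply_moves --steps '[{"x": -0.3,"y": 1.1,"z": 0,"spin": 0}]'

```text
time_s: 19.3
position: [0.5608, 0.194, 0.0808]
tcp_rot: [[0.969, -0.008, -0.247], [0.247, -0.046, 0.968], [-0.019, -0.999, -0.043]]
force: [0.4, -2.8, -4.1]
opening: 0.733
```

Request:
apply_moves --steps '[{"x": -0.3,"y": 1.1,"z": 0,"spin": 0}]'

```text
time_s: 19.4
position: [0.5607, 0.1946, 0.0809]
tcp_rot: [[0.969, -0.007, -0.248], [0.247, -0.047, 0.968], [-0.019, -0.999, -0.044]]
force: [1.8, -6.4, -4.4]
opening: 0.729
```

Request:
apply_moves --steps '[{"x": -0.3,"y": 1.1,"z": 0,"spin": 0}]'

```text
time_s: 19.5
position: [0.5608, 0.1947, 0.0811]
tcp_rot: [[0.969, -0.007, -0.249], [0.248, -0.049, 0.967], [-0.019, -0.999, -0.046]]
force: [2.3, -7.5, -4.6]
opening: 0.734
```

Home contact. Press to about 10 N.

Request:
apply_moves --steps '[{"x": -0.5,"y": 1.9,"z": 0,"spin": 0}]'

```text
time_s: 19.6
position: [0.5608, 0.1947, 0.0812]
tcp_rot: [[0.968, -0.006, -0.25], [0.25, -0.053, 0.967], [-0.019, -0.999, -0.05]]
force: [1.6, -11.1, -3.2]
opening: 0.734
```

Request:
apply_moves --steps '[{"x": -0.6,"y": 2.2,"z": 0,"spin": 0}]'

```text
time_s: 19.7
position: [0.5609, 0.1947, 0.0814]
tcp_rot: [[0.968, -0.005, -0.252], [0.251, -0.057, 0.966], [-0.019, -0.998, -0.054]]
force: [2.8, -10.3, -2.6]
opening: 0.732
```

Request:
apply_moves --steps '[{"x": -0.6,"y": 2.2,"z": 0,"spin": 0}]'

```text
time_s: 19.8
position: [0.5609, 0.1947, 0.0816]
tcp_rot: [[0.968, -0.004, -0.253], [0.252, -0.061, 0.966], [-0.02, -0.998, -0.058]]
force: [2.4, -9.9, -3.4]
opening: 0.735
```

Request:
apply_moves --steps '[{"x": -0.6,"y": 2.3,"z": 0,"spin": 0}]'

```text
time_s: 19.9
position: [0.561, 0.1947, 0.0819]
tcp_rot: [[0.967, -0.004, -0.254], [0.253, -0.065, 0.965], [-0.02, -0.998, -0.062]]
force: [2.4, -10.0, -4.0]
opening: 0.735
```

```bash
python3 -c "
from m import *
p,im=bar('17')"
```

```text
19.9 P [0.561  0.1947 0.0819] yaw 14.65 down [-0.004 -0.065 -0.998] F [ 2.45 -9.99 -4.04] M [-1.59 -0.42  0.03]
dist to est axis 0.0577 Fn -10.29
```

View pics/w_17.png

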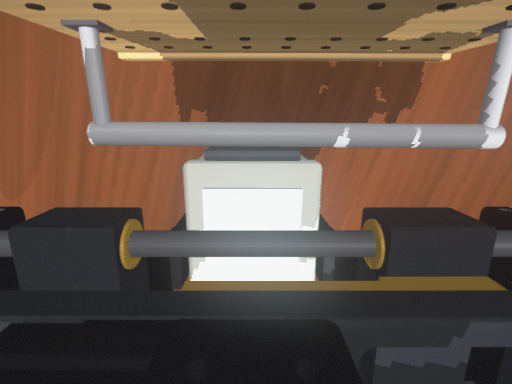

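Request:
apply_moves --steps '[{"x": 4,"y": -16,"z": 0,"spin": 0},{"x": 5,"y": -20,"z": 0,"spin": 0},{"x": -9,"y": -40,"z": 5,"spin": 0.084},{"x": -9,"y": -40,"z": 3,"spin": 0.084},{"x": -9,"y": -40,"z": 0,"spin": 0.084},{"x": -9,"y": -40,"z": 0,"spin": 0.084},{"x": -9,"y": -40,"z": 0,"spin": 0.084},{"x": -9,"y": -40,"z": 0,"spin": 0.084},{"x": -9,"y": -40,"z": 0,"spin": 0.084},{"x": -9,"y": -40,"z": 0,"spin": 0.084},{"x": -9,"y": -40,"z": 0,"spin": 0.084},{"x": -9,"y": -40,"z": 0,"spin": 0.084}]'

```text
time_s: 21.15
position: [0.4782, -0.2501, 0.0908]
tcp_rot: [[0.428, 0.048, -0.903], [0.904, -0.028, 0.427], [-0.005, -0.998, -0.056]]
force: [1.4, -0.0, -3.9]
opening: 0.73
```

```bash
python3 -c "
from m import *
p,im=bar('18')
p=imaging.camera_params('wrist'); s=read_state(); P=s['position']; R=s['tcp_rot']
im=imaging.capture('scene'); cv2.imwrite('pics/s18.png',im[:,:,::-1])"
```

```text
21.15 P [ 0.4782 -0.2501  0.0908] yaw 64.68 down [ 0.048 -0.028 -0.998] F [ 1.35 -0.02 -3.85] M [ 0.12 -0.11  0.05]
dist to est axis 0.4679 Fn -0.35
```

View pics/w_18.png

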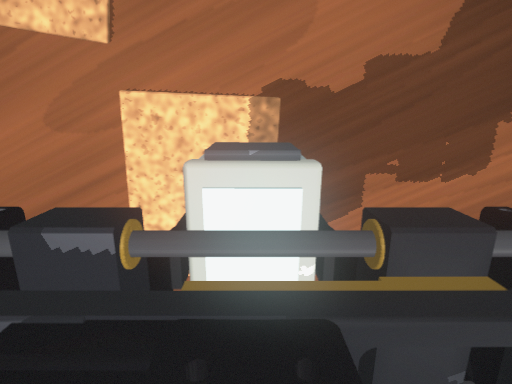

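View pics/s18.png

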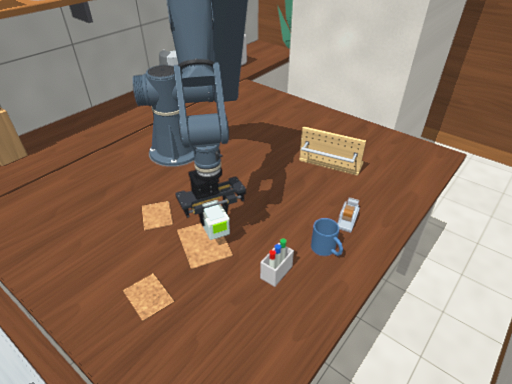

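```bash
python3 -c "
from m import *
p=imaging.camera_params('wrist')
print(w(p,[(121,91),(281,98)],.006))"
```

```text
[[ 0.35911804 -0.31603494  0.006     ]
 [ 0.41978135 -0.20310734  0.006     ]]
```

Request:
apply_moves --steps '[{"x": -8,"y": -22,"z": 0,"spin": 0},{"x": -8,"y": -22,"z": 0,"spin": 0},{"x": 0,"y": 0,"z": -15,"spin": 0},{"x": 0,"y": 0,"z": -15,"spin": 0},{"x": 0,"y": 0,"z": -5,"spin": 0},{"x": 0,"y": 0,"z": 0,"spin": 0}]'

```text
time_s: 21.85
position: [0.4625, -0.3027, 0.0561]
tcp_rot: [[0.447, 0.056, -0.893], [0.895, -0.031, 0.445], [-0.003, -0.998, -0.064]]
force: [-0.1, 0.7, -3.5]
opening: 0.735
```

Request:
apply_moves --steps '[{"x": 0,"y": 4,"z": -5,"spin": 0},{"x": 0,"y": 1,"z": -3,"spin": 0}]'

```text
time_s: 22.05
position: [0.4631, -0.2972, 0.0486]
tcp_rot: [[0.447, 0.057, -0.893], [0.895, -0.031, 0.446], [-0.002, -0.998, -0.065]]
force: [0.0, -0.1, -3.1]
opening: 0.734
```

Request:
apply_moves --steps '[{"x": 0,"y": 0,"z": -1.5,"spin": 0}]'

```text
time_s: 22.15
position: [0.4633, -0.2967, 0.0471]
tcp_rot: [[0.446, 0.058, -0.893], [0.895, -0.031, 0.445], [-0.002, -0.998, -0.066]]
force: [-0.3, 0.1, -4.7]
opening: 0.735
```

Request:
apply_moves --steps '[{"x": 0,"y": 0,"z": -1,"spin": 0}]'

```text
time_s: 22.25
position: [0.4635, -0.2964, 0.0462]
tcp_rot: [[0.446, 0.058, -0.893], [0.895, -0.032, 0.445], [-0.002, -0.998, -0.066]]
force: [-0.6, -0.7, -1.3]
opening: 0.733
```

Request:
apply_moves --steps '[{"x": 0,"y": 0,"z": -0.8,"spin": 0}]'

```text
time_s: 22.35
position: [0.4637, -0.2964, 0.046]
tcp_rot: [[0.445, 0.058, -0.894], [0.895, -0.032, 0.444], [-0.003, -0.998, -0.066]]
force: [-1.2, -0.4, 2.9]
opening: 0.736
```

Request:
apply_moves --steps '[{"x": 0,"y": 0,"z": -0.8,"spin": 0}]'

```text
time_s: 22.45
position: [0.4639, -0.2965, 0.0459]
tcp_rot: [[0.445, 0.058, -0.894], [0.896, -0.032, 0.444], [-0.003, -0.998, -0.067]]
force: [-1.3, 0.2, 2.8]
opening: 0.73
```

Request:
apply_moves --steps '[{"x": 0,"y": 0,"z": -0.8,"spin": 0}]'

```text
time_s: 22.55
position: [0.464, -0.2966, 0.0457]
tcp_rot: [[0.445, 0.059, -0.893], [0.895, -0.033, 0.444], [-0.003, -0.998, -0.067]]
force: [-1.3, 0.8, 2.7]
opening: 0.732
```

```bash
python3 -c "
from m import *
p,im=bar('19')
im=imaging.capture('scene'); cv2.imwrite('pics/s19.png',cv2.resize(im[150:280,150:280],None,fx=4.5,fy=4.5,interpolation=cv2.INTER_CUBIC)[:,:,::-1])"
```

```text
22.55 P [ 0.464  -0.2966  0.0457] yaw 63.56 down [ 0.059 -0.033 -0.998] F [-1.28  0.79  2.72] M [ 0.44  0.22 -0.01]
dist to est axis 0.5095 Fn 1.08
```

View pics/s19.png

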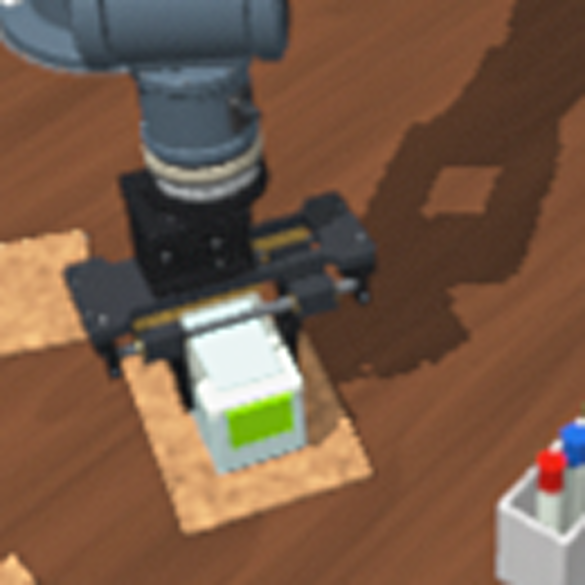

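Request:
apply_moves --steps '[{"x": 0,"y": 0,"z": -1.3,"spin": 0}]'

```text
time_s: 22.75
position: [0.4647, -0.2971, 0.0449]
tcp_rot: [[0.446, 0.061, -0.893], [0.895, -0.034, 0.445], [-0.003, -0.998, -0.069]]
force: [0.8, 0.2, 4.7]
opening: 0.73
```

Request:
apply_moves --steps '[{"x": 0,"y": 0,"z": -1.3,"spin": 0}]'

```text
time_s: 22.85
position: [0.4649, -0.2972, 0.0447]
tcp_rot: [[0.446, 0.061, -0.893], [0.895, -0.034, 0.445], [-0.003, -0.998, -0.07]]
force: [-3.6, 1.9, 19.8]
opening: 0.733
```

Request:
apply_moves --steps '[{"x": 0,"y": 0,"z": -1.0,"spin": 0}]'

```text
time_s: 22.95
position: [0.4649, -0.2972, 0.0447]
tcp_rot: [[0.446, 0.061, -0.893], [0.895, -0.034, 0.445], [-0.003, -0.998, -0.07]]
force: [-2.1, 1.9, 9.5]
opening: 0.734
```

Request:
apply_moves --steps '[{"x": 0,"y": 0,"z": 0,"spin": 0},{"x": 0,"y": 0,"z": 0,"spin": 0},{"x": 0,"y": 0,"z": 0,"spin": 0},{"x": 0,"y": 0,"z": 0,"spin": 0}]' --grip 87

```text
time_s: 23.35
position: [0.4661, -0.2987, 0.0448]
tcp_rot: [[0.446, 0.065, -0.893], [0.895, -0.038, 0.445], [-0.005, -0.997, -0.075]]
force: [-0.1, -1.0, 0.5]
opening: 0.971
```

Request:
apply_moves --steps '[{"x": 0,"y": 0,"z": 10,"spin": 0},{"x": -0.5,"y": 0,"z": 20,"spin": 0},{"x": -0.5,"y": 0,"z": 30,"spin": 0},{"x": -0.5,"y": 0,"z": 40,"spin": 0},{"x": -0.5,"y": 0,"z": 40,"spin": 0},{"x": 0,"y": 0,"z": 20,"spin": 0},{"x": 0,"y": 0,"z": 0,"spin": 0}]'

```text
time_s: 24.05
position: [0.4629, -0.2978, 0.2121]
tcp_rot: [[0.446, 0.064, -0.893], [0.895, -0.037, 0.445], [-0.005, -0.997, -0.073]]
force: [0.9, -0.8, 0.0]
opening: 1.0
```

```bash
python3 -c "
from m import *
p,im=bar('20')
im=imaging.capture('scene'); cv2.imwrite('pics/s20.png',im[:,:,::-1]); cv2.imwrite('pics/s20c.png',cv2.resize(im[150:280,150:280],None,fx=4.5,fy=4.5,interpolation=cv2.INTER_CUBIC)[:,:,::-1])"
```

```text
24.05 P [ 0.4629 -0.2978  0.2121] yaw 63.5 down [ 0.064 -0.037 -0.997] F [ 0.88 -0.79  0.04] M [ 0.14 -0.11 -0.06]
dist to est axis 0.5104 Fn -0.98
```

View pics/w_20.png

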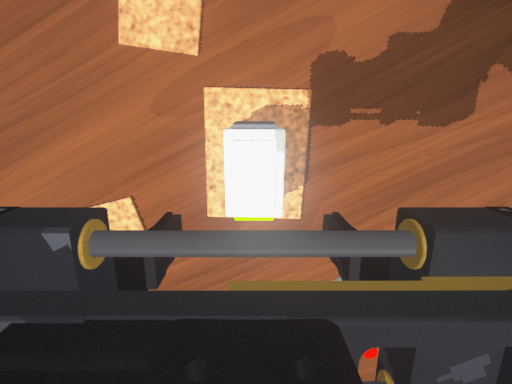

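View pics/s20c.png

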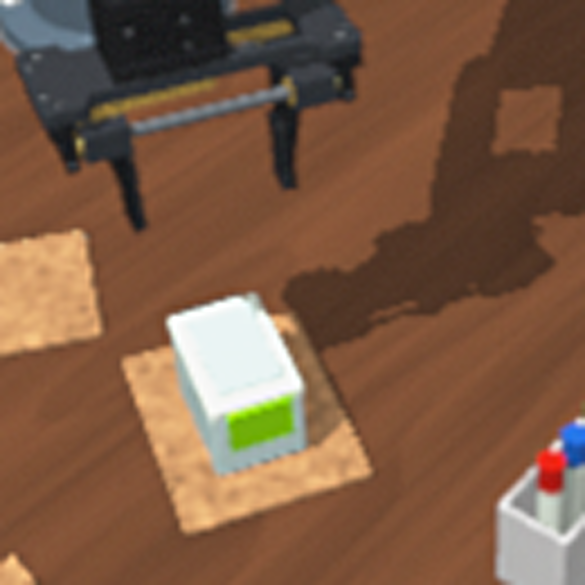

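View pics/s20.png

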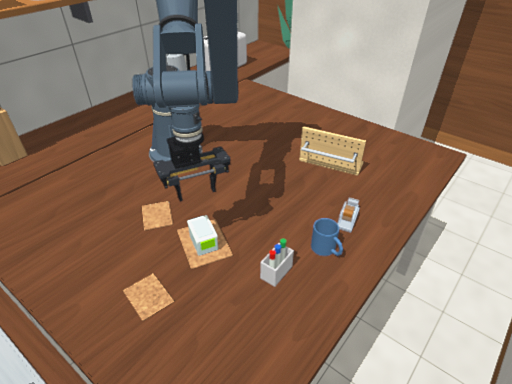

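```bash
python3 -c "
from m import *
p=imaging.camera_params('wrist')
X=w(p,[(224,130),(284,129),(280,218),(227,218)],.076);c=X.mean(0);print(c)
M=w(p,[(205,88),(310,90),(302,218),(208,219)],.006);print(M)
d=X[0]+X[1]-X[2]-X[3];d/=np.linalg.norm(d);y=np.cross([0,0,1],d);c[2]=.006
for th in(0,.1,.3): 
  print(th,proj(p,[c+d*(.0515+.032*np.sin(th)+.0025)+y*k*.022+[0,0,.062-.032*np.cos(th)] for k in(-1,1)]))
"
```

```text
[ 0.46271378 -0.29712541  0.076     ]
[[ 0.35690627 -0.30905052  0.006     ]
 [ 0.41473782 -0.19826261  0.006     ]
 [ 0.56257787 -0.27261098  0.006     ]
 [ 0.50645166 -0.38880105  0.006     ]]
0 [[273.4373693  120.36639156]
 [234.31872013 120.2247574 ]]
0.1 [[273.5234474  117.44838731]
 [234.26456734 117.30716824]]
0.3 [[273.75492513 111.7032186 ]
 [234.1022963  111.5624168 ]]
```

```bash
python3 -c "
from rig import *
print(job.hand_in())"
```

```text
the job is handed in; nothing more can be done
None
```

Both clasps are shut, and the pot stands upright and released on the middle of the 170 x 130 mm cork mat. I handed the job in after about 24 s; no verdict came back.

- **Lime clasp:** I pressed it on the bar, ending at about 10–12 N for 0.3 s.
- **Turning the pot:** the last joint's range didn't allow a half turn at the strip. So I set the pot on the counter and regrasped it the other way round.
- **Grey clasp:** I pressed it at about 10–11 N for 0.4 s.
- **Setting down:** I lowered the pot until the force showed it standing on the mat, then opened the gripper. The press-down peaked at about 20 N vertically, against the mat and not the strip.

**Last checks before hand-in**
- **Pot position:** the pot centre was at (0.463, -0.297) m, about 6 mm from the mat centre.
- **Clasps:** both look shut in the pictures. The flap tips were within about 1 px of where a shut flap should appear.
- **Other objects:** the marker holder, tape dispenser and mug look unmoved. I checked this by eye in the scene picture.

**Tool tilt:** the tool slowly tilted to about 4° over the run because the move interface lets it drift. The pot was pressed flat on the mat before release, so this did not carry over to it.

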